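# Change the plug-in modules of a water purifier

## Task

Change the modules on the purifier's control deck: swing the yellow retaining bar fully out until it clicks into its end detent and let go of it, put every old red module into the grey scrap box, and plug every new blue module fully home into a socket of its own (a spare socket may stay empty). Then swing the bar back over the row until it clicks shut. Leave everything else on the worktop where it is.

Things in the scene. Friction and masses are not known exactly. Their poses are not given: they have to be found in the camera images.
- new1_c (a point): New, blue module, upright block 58 mm tall: body 40 (own x) x 34 (y) x 44 mm with flat sides; below it a black plug 30 (x) x 24 (y) x 14 mm, its last 4 mm 26 x 20. 60 to 130 g. Point: centre, 29 mm above the plug's end, 15 mm above the shoulder of the body. z up; works either way round (half turn). Two or three exist, standing in the carrier; absent: None.
- new2_c (a point): New, blue module, upright block 58 mm tall: body 40 (own x) x 34 (y) x 44 mm with flat sides; below it a black plug 30 (x) x 24 (y) x 14 mm, its last 4 mm 26 x 20. 60 to 130 g. Point: centre, 29 mm above the plug's end, 15 mm above the shoulder of the body. z up; works either way round (half turn). Two or three exist, standing in the carrier; absent: None.
- new3_c (a point): New, blue module, upright block 58 mm tall: body 40 (own x) x 34 (y) x 44 mm with flat sides; below it a black plug 30 (x) x 24 (y) x 14 mm, its last 4 mm 26 x 20. 60 to 130 g. Point: centre, 29 mm above the plug's end, 15 mm above the shoulder of the body. z up; works either way round (half turn). Two or three exist, standing in the carrier; absent: None.
- old1_c (a point): Old, red module, upright block 58 mm tall: body 40 (own x) x 34 (y) x 44 mm with flat sides; below it a black plug 30 (x) x 24 (y) x 14 mm, its last 4 mm 26 x 20. 60 to 130 g. Point: centre, 29 mm above the plug's end, 15 mm above the shoulder of the body. z up; works either way round (half turn). Starts home in socket 1; two or three exist; absent: None.
- old2_c (a point): Old, red module, upright block 58 mm tall: body 40 (own x) x 34 (y) x 44 mm with flat sides; below it a black plug 30 (x) x 24 (y) x 14 mm, its last 4 mm 26 x 20. 60 to 130 g. Point: centre, 29 mm above the plug's end, 15 mm above the shoulder of the body. z up; works either way round (half turn). Starts home in socket 2; two or three exist; absent: None.
- old3_c (a point): Old, red module, upright block 58 mm tall: body 40 (own x) x 34 (y) x 44 mm with flat sides; below it a black plug 30 (x) x 24 (y) x 14 mm, its last 4 mm 26 x 20. 60 to 130 g. Point: centre, 29 mm above the plug's end, 15 mm above the shoulder of the body. z up; works either way round (half turn). Starts home in socket 3; two or three exist; absent: None.
- socket1 (a point): Socket 1 of the white deck: centre of the hole's mouth in the flat top, 40 mm above the worktop. Hole 33 (x) x 27 (y) mm, 16 mm deep, 3 mm bevel round the mouth. Axes: the deck's; module x goes along deck x. A module that is home has its shoulder on the deck's top, its centre 15 mm above this point.
- socket2 (a point): Socket 2 of the white deck: centre of the hole's mouth in the flat top, 40 mm above the worktop. Hole 33 (x) x 27 (y) mm, 16 mm deep, 3 mm bevel round the mouth. Axes: the deck's; module x goes along deck x. A module that is home has its shoulder on the deck's top, its centre 15 mm above this point.
- socket3 (a point): Socket 3 of the white deck: centre of the hole's mouth in the flat top, 40 mm above the worktop. Hole 33 (x) x 27 (y) mm, 16 mm deep, 3 mm bevel round the mouth. Axes: the deck's; module x goes along deck x. A module that is home has its shoulder on the deck's top, its centre 15 mm above this point.
- bar (a joint): Angle (rad) of the yellow retaining bar on its upright hinge. 0: shut, over the sockets along deck -y; grows anticlockwise from above (free end swings away from the robot) to a stop at 1.72. Sprung bumps with tops at 0.17 and 1.55 (2 to 4 N at the knob to pass); beyond them the bar snaps to its end and is held: seated shut below 0.06, open above 1.66. Between bumps it stays where left.
- bar_knob (a point): Centre of the upright round black knob on the free end of the bar, 20 mm in diameter, 44 mm tall, standing on the bar; this point is 123 mm above the worktop, 22 mm above the bar's top (bar: 20 mm wide, 10 mm thick, 7 mm clear of the tops of modules that are home) and 150 mm from the hinge axis.
- bar_hinge (a point): Point on the bar's hinge axis at the height of the bar's underside, 91 mm above the worktop; fixed to the deck, with its axes. In deck axes the knob lies from here at 150 mm times (sin a, -cos a), a being the bar's angle. Two thin detent posts, 102 mm tall, stand 36 mm from the axis, away from the sockets.
- deck: The purifier's control deck, fixed to the worktop: white block 110 (x) x 224 (y) x 40 mm tall, origin under its centre, z up; sockets at y -75, -25, +25 mm, hinge at y +63 mm. Between neighbouring modules there are 16 mm, so grip modules there by their faces that look along deck x, fingertips above the deck's top.
- carrier: Loose green carrier block, 200 (x) x 80 (y) x 20 mm tall, 800 g, origin under its centre, z up, in which new modules stand upright, loosely, in wells at x -60, 0, +60 mm (13 mm deep, 5 mm wider than the plug, floor 7 mm above the worktop), with module x along carrier y.
- scrap_box: Open grey scrap box, loose, 600 g: 200 (x) x 160 (y) x 50 mm tall outside, walls and floor 4 mm; origin under its centre, z up.
- screwdriver: Bystander, not to be disturbed: screwdriver 200 mm long, lying; origin under its middle.
- phone: Bystander, not to be disturbed: black telephone, 75 x 150 x 9 mm, lying flat.
- mug: Bystander, not to be disturbed: blue mug, 80 mm wide, 90 mm tall.
- wrench: Bystander, not to be disturbed: steel open spanner, 180 mm, lying flat.
- tape: Bystander, not to be disturbed: white ring of sealing tape, 64 mm across, 20 mm tall.
- jar: Bystander, not to be disturbed: small jar, 56 mm wide, 60 mm tall.
- elbow: Bystander, not to be disturbed: white tube elbow, 30 mm tall.
Things that resemble listed ones, but are neither listed nor needed, are in the scene too. What is shaped like the part that bears new2_c but green is not meant.

How it is judged:
By the outcome, as a careful person would: the job done as asked, in the order asked, and still so for the second after the job is handed in, with the robot touching nothing.
Of old1, old2, old3 only 2 to 3 are there at a start; the rules pass over those that are not, and their reading is None.
Of new1, new2, new3 only 2 to 3 are there at a start; the rules pass over those that are not, and their reading is None.
At some moment in a run one of carrier, scrap_box may be knocked a few centimetres aside while the robot is not near it.
It also fails if it takes over 210 s, if anything falls off the work surface, if the arm or the gripper's body presses on something with over 40 N, if the wrist force passes 120 N, or if a joint passes its speed limit or range.

## Robot

A 6-joint arm with a two-finger parallel gripper is mounted at the origin on the work surface. World frame = base frame: x ahead of the robot, y to its left, z up, the work surface at z = 0. Lengths are in m, angles in rad, forces in N, time in s.
With the tool pointing down it reaches from about 0.25 to 0.725 m from the base axis. Payload 4 kg.
Tool frame: the origin (TCP) lies on the centre line of the jaws, within the pads' length; the fingertips stand 14 mm ahead of it and the grasp point (between the pads) lies 5 mm behind it; z points along the fingers, x is the direction in which the jaws open and shut, and the axes are right-handed (so a half turn about z gives the same grasp; the last joint's range is limited). The gripper opens to 85 mm and grips with 20 to 120 N. Pads are 22 mm wide; open, the fingers measure 114 mm over their backs; the gripper's body (76 mm by 85 mm) begins 54 mm behind the grasp point. The pads swing forward as they close: fully open they stand 13 mm farther back than shut.
Start: joints at [-1.278, 0.241, 0.005, 1.335, 0, 1.571], TCP at [0.144, -0.479, 0.245] pointing down, gripper open.
Joint ranges: [-2.72, 2.72], [-1.05, 1.87], [-1.09, 1.28], [-1.99, 2.15], [-1.42, 1.44], [-3.14, 3.14]. Speed limits (rad/s): [2.79, 2.79, 3.14, 3.14, 3.14, 3.14].

## Interface

Orientations are given as a unit quaternion [x, y, z, w].
In Python, from workcell import bot gives the robot as it stands.
- The arm moves only by the tool play_rows, never from a script. Its argument "motion" is a list of rows, each an object with "fingers": the closure, from -1 (fully open) to 1 (shut), so that 0 is half open; "translation": the shift along the tool's x, y, z in cm, a list of three; "roll": the turn about the tool's z in degrees. A call has 1 to 20 rows; each row is the pose to reach, as a shift and turn from the pose commanded when the call began, along the tool's axes at that moment; what a row does not reach only later rows make up. A row lasts 1/12 s, in which the tool goes at most 41.7 mm and 7.16 degrees, less where a joint would pass 70% of its speed; a pose out of reach is approached as far as the arm can. A call with a gripper value outside its range is refused whole. The fingers move at their own pace and stop on an object; the grip force is fixed at half the most. Time passes only in rows, so rows that repeat a pose let the fingers close. It gives the time, the measured TCP pose, the force and the opening at its end, in the units of the state.
- bot.get_obs(): the state, without advancing time (a new reading comes with each control period).
- bot.camera(name): name is "scene" or "top" or "wrist"; returns a dict with "pixels" (420x560x3 uint8, red, green, blue), "intrinsics" (3x3 intrinsics, pixels), "k1" (the pictures are not rectified: a ray, as slopes to the right and down, at radius r is drawn at 1 + k1 r^2 times it, then the intrinsics apply), "world_to_cam" (4x4, takes a point from world to camera coordinates). Camera axes: x right, y down, z forward; pixel columns grow to the right and rows downward; lengths in m; the calibration is good to about 2 mm. A picture is of the moment at which its call begins. There is no depth.
- bot.job_done(): hands the job in, once; it reports no verdict.
The state is a dict: "clock": time; "joint_pos": joint angles; "joint_vel": joint speeds; "tau": joint torques, N m; "eef_pos": TCP position; "tool_rot": TCP orientation; "ft_force": force on the tool from outside, world axes, zero at the start; "ft_torque": the same for the moment, N m; "grip_width": finger opening in m.
Only numpy, scipy, OpenCV 4.12 (cv2) and the standard library are available. Lean on these libraries where they do the work, as an engineer would, in place of code of your own. Each camera call takes 0.05 s, during which the arm holds its last target. There are 200 camera calls.

## Working session

There is one attempt and no reset: what is moved stays moved. The work goes in short steps, Python scripts to look and compute and a tool call to move; the robot and the scene stay as the last step left them, time stands still between calls to the robot, and variables do not carry over. Pictures are saved under pics/ and viewed, about 12 in all and at most 16, crops included, and the job is handed in when it is done.

Besides the shell and the picture viewer there is one more tool, called as a command line: name --argument value ..., lists and objects as JSON in quotes. play_rows: Moves the arm, as the interface text tells. Its arguments: {"type":"object","properties":{"motion":{"type":"array","items":{"type":"object","properties":{"fingers":{"type":"number"},"translation":{"type":"array","items":{"type":"number"}},"roll":{"type":"number"}}}}},"required":["motion"]}

```bash
ls; mkdir -p pics
cat > h.py <<'E'
import numpy as np, cv2, json
from workcell import bot
def shot(n,save=None):
    c=bot.camera(n)
    if save: cv2.imwrite('pics/'+save+'.png',c['pixels'][:,:,::-1])
    return c
def cast(c,uv,z):
    K=np.array(c['intrinsics']);T=np.array(c['world_to_cam']);k=c['k1']
    uv=np.atleast_2d(uv).astype(float)
    d=np.c_[(uv[:,0]-K[0,2])/K[0,0],(uv[:,1]-K[1,2])/K[1,1]]
    s=d.copy()
    for _ in range(20): s=d/(1+k*(s**2).sum(1,keepdims=True))
    R=T[:3,:3];o=-R.T@T[:3,3]
    w=np.c_[s,np.ones(len(s))]@R
    return o+w*((z-o[2])/w[:,2])[:,None]
def proj(c,P):
    K=np.array(c['intrinsics']);T=np.array(c['world_to_cam']);k=c['k1']
    q=np.atleast_2d(P)@T[:3,:3].T+T[:3,3]
    s=q[:,:2]/q[:,2:];s=s*(1+k*(s**2).sum(1,keepdims=True))
    return s*[K[0,0],K[1,1]]+[K[0,2],K[1,2]]
E
python3 - <<'E'
from h import *
np.set_printoptions(precision=4,suppress=True)
print(bot.get_obs())
for n in('top','scene','wrist'):
    c=shot(n,n+'0');print(n,c['k1'],c['world_to_cam'],c['intrinsics'])
E
```

```text
pics
{'clock': 0.0, 'joint_pos': array([-1.278 ,  0.2414,  0.0037,  1.3352, -0.    ,  1.5708]), 'joint_vel': array([-0.0002,  0.0002,  0.0018, -0.0007, -0.0005,  0.0011]), 'tau': array([ -0.0006, -37.2321,  25.2404,   0.0169,  -0.0001,   0.    ]), 'eef_pos': array([ 0.1441, -0.4781,  0.2444]), 'tool_rot': array([ 0.8027, -0.5964, -0.0009, -0.0006]), 'ft_force': array([-0.0452, -0.026 ,  0.3607]), 'ft_torque': array([-0.0074,  0.0036,  0.0098]), 'grip_width': 0.08525483161706757}
top -0.09355999857860589 [[-0.0101 -0.9998  0.0143 -0.0571]
 [-0.9922  0.0082 -0.1247  0.5785]
 [ 0.1246 -0.0154 -0.9921  1.1919]
 [ 0.      0.      0.      1.    ]] [[520.4955   0.     287.3602]
 [  0.     520.4955 206.183 ]
 [  0.       0.       1.    ]]
scene -0.056735845431594656 [[-0.3681  0.9296 -0.0196  0.2588]
 [ 0.5033  0.1815 -0.8448 -0.1899]
 [-0.7818 -0.3209 -0.5346  1.5894]
 [ 0.      0.      0.      1.    ]] [[487.0454   0.     277.4368]
 [  0.     487.0454 215.1389]
 [  0.       0.       1.    ]]
wrist 0.020495510867507852 [[ 0.2882 -0.9576 -0.0015 -0.4988]
 [-0.9089 -0.274   0.3144 -0.0418]
 [-0.3015 -0.0893 -0.9493  0.381 ]
 [ 0.      0.      0.      1.    ]] [[308.7962   0.     275.0337]
 [  0.     308.7962 205.0635]
 [  0.       0.       1.    ]]
```

View pics/top0.png

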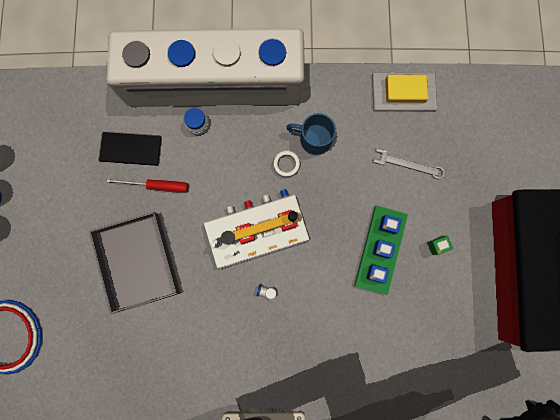

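View pics/scene0.png

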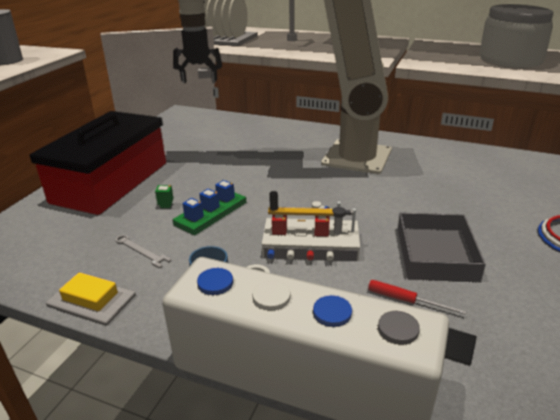

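Two red modules sit under the bar, near the knob (289,218) and near the hinge (243,234). Three blue modules stand in the green carrier, at (392,224), (385,248) and (378,273), and the scrap box is at (137,262). I'll zoom in and measure.

Run:
```python
from h import *
np.set_printoptions(precision=4,suppress=True)
c=shot('top');im=c['pixels'][:,:,::-1].copy()
a=cv2.resize(im[180:280,195:325],None,fx=4.5,fy=4.5,interpolation=cv2.INTER_CUBIC)
cv2.imwrite('pics/z1.png',a)
hsv=cv2.cvtColor(im,cv2.COLOR_BGR2HSV)
def comps(m,lo,roi):
    x0,y0,x1,y1=roi;k=np.zeros_like(m);k[y0:y1,x0:x1]=m[y0:y1,x0:x1]
    n,_,st,ce=cv2.connectedComponentsWithStats(k)
    return k,[(st[i],ce[i]) for i in range(1,n) if st[i][4]>lo]
# carrier
g=cv2.inRange(hsv,(45,80,30),(85,255,255));k,_=comps(g,0,(345,195,415,305))
b=cv2.inRange(hsv,(100,80,30),(130,255,255));kb,_=comps(b,0,(345,195,415,305))
w=cv2.inRange(hsv,(0,0,150),(180,60,255))
kw,cw=comps(w,20,(345,195,415,305))
for s,ce in cw: print('white label',s,ce,cast(c,ce,.065))
p=np.argwhere(k)[:,::-1]; r=cv2.minAreaRect(cast(c,p,.02)[:,:2].astype(np.float32));print('carrier',r,cv2.boxPoints(r))
# deck
kd,cd=comps(w,300,(195,180,320,280))
for s,ce in cd: print('deck',s)
p=np.argwhere(kd)[:,::-1]
m=cv2.morphologyEx(kd,cv2.MORPH_CLOSE,np.ones((15,15)));n,l,st,ce=cv2.connectedComponentsWithStats(m);i=1+st[1:,4].argmax()
p=np.argwhere(l==i)[:,::-1];r=cv2.minAreaRect(cast(c,p,.04)[:,:2].astype(np.float32));print('deck',r,cv2.boxPoints(r))
# box: dark
d=cv2.inRange(hsv,(0,0,0),(180,255,75));kk,cc=comps(d,100,(80,200,190,320))
p=np.argwhere(kk)[:,::-1];r=cv2.minAreaRect(cast(c,p,.05)[:,:2].astype(np.float32));print('box',r,cv2.boxPoints(r))
# knob black blob
print([ (s,ce) for s,ce in cc])
kn,ck=comps(cv2.inRange(hsv,(0,0,0),(180,255,60)),40,(280,200,310,230))
for s,ce in ck:print('knob',s,ce,cast(c,ce,.145))
kr,cr=comps(cv2.inRange(hsv,(0,150,60),(8,255,255))|cv2.inRange(hsv,(172,150,60),(180,255,255)),10,(195,205,320,280))
for s,ce in cr:print('red',s,ce,cast(c,ce,.084))
```

```text
white label [386 219  12  10  88] [391.6932 223.3977] [[ 0.5323 -0.3027  0.065 ]]
white label [380 244  12  10  91] [385.3956 248.4505] [[ 0.4747 -0.2862  0.065 ]]
white label [373 269  12  11  90] [378.8222 273.7667] [[ 0.4171 -0.2693  0.065 ]]
carrier ((0.4746862053871155, -0.2846531271934509), (0.0814691036939621, 0.1995280236005783), 73.86583709716797) [[ 0.3675 -0.2961]
 [ 0.5592 -0.3515]
 [ 0.5818 -0.2732]
 [ 0.3902 -0.2178]]
deck [ 204  195  105   73 3217]
deck ((0.5267472863197327, 0.013868927955627441), (0.1367855668067932, 0.22499211132526398), 16.702363967895508) [[ 0.4289  0.102 ]
 [ 0.4936 -0.1135]
 [ 0.6246 -0.0742]
 [ 0.5599  0.1413]]
box ((0.449823796749115, 0.289997935295105), (0.1985202580690384, 0.17329999804496765), 16.382478713989258) [[0.3302 0.3451]
 [0.379  0.1789]
 [0.5695 0.2349]
 [0.5206 0.4011]]
[(array([  91,  212,   92,  100, 1441], dtype=int32), array([131.7391, 258.0319]))]
knob [288 211  10  11  76] [292.3026 215.8947] [[ 0.5432 -0.0711  0.145 ]]
red [245 205   7   3  14] [247.7857 205.6429] [[0.574  0.0281 0.084 ]]
red [281 210  11   5  28] [286.1786 212.1429] [[ 0.5584 -0.0589  0.084 ]]
red [239 223  12   6  35] [244.4571 225.3714] [[0.5292 0.0356 0.084 ]]
red [281 222  16   9  61] [288.5902 226.082 ] [[ 0.5267 -0.064   0.084 ]]
red [239 235  15   9  59] [246.5763 239.1356] [[0.498  0.0309 0.084 ]]
```

View pics/z1.png

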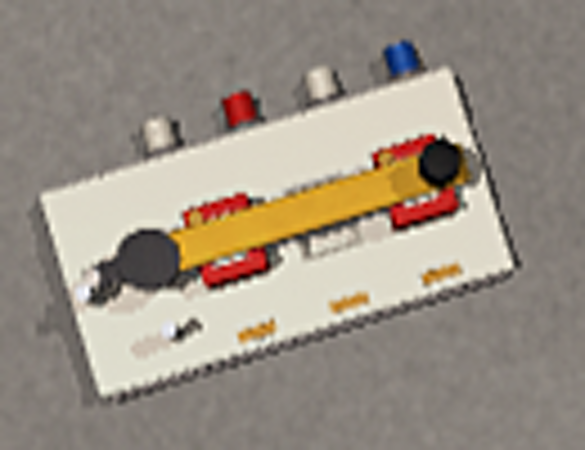

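The bar is shut at angle 0 with the knob at crop pixel (438,160), and socket 2 in the middle looks empty. Next I'll get the deck pose from its four top corners.

```bash
cat >> h.py <<'E'
def deckfit(P):  # P: 4x2 world corners (-x? order: (+x,+y),(+x,-y),(-x,-y),(-x,+y))
    M=np.array([[.055,.112],[.055,-.112],[-.055,-.112],[-.055,.112]])
    q=P-P.mean(0);H=np.arctan2((M[:,0]*q[:,1]-M[:,1]*q[:,0]).sum(),(M*q).sum())
    R=np.array([[np.cos(H),-np.sin(H)],[np.sin(H),np.cos(H)]])
    return P.mean(0),H,np.linalg.norm(q-M@R.T,axis=1)
def to(pos,head,cur=None):
    """shift in tool axes (cm) and roll (deg) from measured pose to world pos, tool x heading (deg)"""
    o=bot.get_obs();from scipy.spatial.transform import Rotation as Ro
    R=Ro.from_quat(o['tool_rot']).as_matrix();h=np.degrees(np.arctan2(R[1,0],R[0,0]))
    R=Ro.from_euler('zx',[h,180],degrees=True).as_matrix()
    return np.round((R.T@(np.array(pos)-o['eef_pos']))*100,2),round(-((head-h+180)%360-180),2)
E
python3 - <<'E'
from h import *
np.set_printoptions(precision=4,suppress=True)
c=shot('top')
px=(np.array([[40,195],[452,70],[518,268],[105,400]])+.5)/4.5-.5+[195,180]
P=cast(c,px,.04)[:,:2];C,H,r=deckfit(P);print(C,np.degrees(H),r)
R=np.array([[np.cos(H),-np.sin(H)],[np.sin(H),np.cos(H)]])
for y in(-.087,-.075,-.025,.025,.063):print(y,C+R@[0,y])
w=shot('wrist');T=np.array(w['world_to_cam']);print('cam',-T[:3,:3].T@T[:3,3])
print(to([*(C+R@[-.03,-.025]),.34],np.degrees(H)))
E
```

```text
[0.5189 0.0101] 17.05025834194091 [0.0017 0.0007 0.0008 0.0009]
-0.087 [ 0.5444 -0.0731]
-0.075 [ 0.5409 -0.0616]
-0.025 [ 0.5262 -0.0138]
0.025 [0.5116 0.034 ]
0.063 [0.5004 0.0703]
cam [ 0.2207 -0.4552  0.3745]
(array([53.85, 20.67, -9.5 ]), np.float64(-90.28))
```

```bash
python3 -c "
from h import *
print(to([.5438,-.0722,.22],17))"
```

```text
(array([50.44, 26.53,  2.5 ]), np.float64(-90.23))
```

```bash
sed -i "s/from_euler('zx'/from_euler('ZX'/" h.py; python3 -c "
from h import *
print(to([.5438,-.0722,.22],17))"
```

```text
(array([-27.38, -49.98,   2.5 ]), np.float64(-90.23))
```

play_rows --motion '[{"translation":[-27.4,-50,2.5],"roll":-90.2,"fingers":0.2},{"translation":[-27.4,-50,2.5],"roll":-90.2,"fingers":0.2},{"translation":[-27.4,-50,2.5],"roll":-90.2,"fingers":0.2},{"translation":[-27.4,-50,2.5],"roll":-90.2,"fingers":0.2},{"translation":[-27.4,-50,2.5],"roll":-90.2,"fingers":0.2},{"translation":[-27.4,-50,2.5],"roll":-90.2,"fingers":0.2},{"translation":[-27.4,-50,2.5],"roll":-90.2,"fingers":0.2},{"translation":[-27.4,-50,2.5],"roll":-90.2,"fingers":0.2},{"translation":[-27.4,-50,2.5],"roll":-90.2,"fingers":0.2},{"translation":[-27.4,-50,2.5],"roll":-90.2,"fingers":0.2},{"translation":[-27.4,-50,2.5],"roll":-90.2,"fingers":0.2},{"translation":[-27.4,-50,2.5],"roll":-90.2,"fingers":0.2},{"translation":[-27.4,-50,2.5],"roll":-90.2,"fingers":0.2},{"translation":[-27.4,-50,2.5],"roll":-90.2,"fingers":0.2},{"translation":[-27.4,-50,2.5],"roll":-90.2,"fingers":0.2},{"translation":[-27.4,-50,2.5],"roll":-90.2,"fingers":0.2},{"translation":[-27.4,-50,2.5],"roll":-90.2,"fingers":0.2},{"translation":[-27.4,-50,2.5],"roll":-90.2,"fingers":0.2}]'

```text
clock: 1.8
eef_pos: [0.5431, -0.073, 0.2203]
tool_rot: [0.989, 0.147, -0.0, 0.0]
ft_force: [-0.3, -1.3, -0.1]
grip_width: 0.0339
```

```bash
python3 -c "
from h import *
print(to([.5438,-.0722,.12],17))
c=shot('wrist','w1')
print(proj(c,[[.5438,-.0722,.145],[.5189,.0101,.04],[.5004,.0703,.09]]))"
```

```text
(array([ 0.09, -0.05, 10.03]), np.float64(-0.11))
[[277.64908376 221.91478148]
 [277.06245833  96.35103625]
 [277.36042681   2.13425937]]
```

View pics/w1.png

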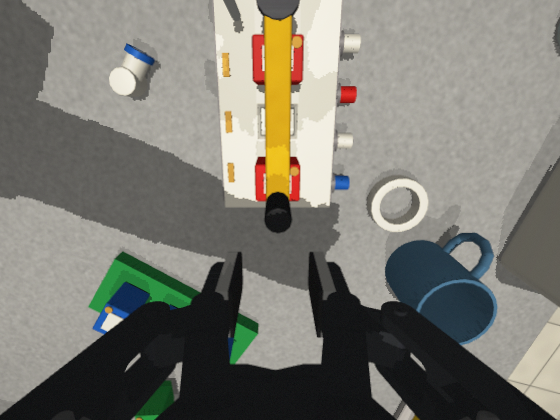

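The knob sits at (278,215), midway between the fingers at x≈240 and 313. I'm lowering the open cage over it.

play_rows --motion '[{"translation":[0.1,0,4],"roll":0,"fingers":0.2},{"translation":[0.1,0,7],"roll":0,"fingers":0.2},{"translation":[0.1,0,9],"roll":0,"fingers":0.2},{"translation":[0.1,0,10],"roll":0,"fingers":0.2},{"translation":[0.1,0,10],"roll":0,"fingers":0.35},{"translation":[0.1,0,10],"roll":0,"fingers":0.4},{"translation":[0.1,0,10],"roll":0,"fingers":0.4}]'

```text
clock: 2.43
eef_pos: [0.5461, -0.0724, 0.1222]
tool_rot: [0.989, 0.147, 0.002, 0.0]
ft_force: [-0.3, 1.3, 0.7]
grip_width: 0.0255
```

Run:
```python
from h import *
H=17.05;h=np.array([.5004,.0703])
def knob(a):
    b=np.radians(H)+a; return h+.15*np.array([np.sin(b),-np.cos(b)])
for over in(.06,):
  for a in np.r_[np.linspace(0.1,1.7,17),1.76,1.78]:
    b=np.radians(H)+a
    t=knob(a)
    print(round(a,2),*to([*t,.12],H+np.degrees(a)))
```

```text
0.1 [ 1.31 -0.06  0.22] -5.85
0.2 [ 2.8  -0.29  0.22] -11.58
0.3 [ 4.25 -0.66  0.22] -17.31
0.4 [ 5.66 -1.18  0.22] -23.04
0.5 [ 7.   -1.83  0.22] -28.77
0.6 [ 8.28 -2.62  0.22] -34.5
0.7 [ 9.47 -3.53  0.22] -40.23
0.8 [10.57 -4.55  0.22] -45.96
0.9 [11.55 -5.68  0.22] -51.69
1.0 [12.42 -6.9   0.22] -57.42
1.1 [13.17 -8.21  0.22] -63.15
1.2 [13.78 -9.58  0.22] -68.88
1.3 [ 14.25 -11.     0.22] -74.61
1.4 [ 14.57 -12.46   0.22] -80.33
1.5 [ 14.75 -13.95   0.22] -86.06
1.6 [ 14.78 -15.45   0.22] -91.79
1.7 [ 14.66 -16.95   0.22] -97.52
1.76 [ 14.51 -17.83   0.22] -100.96
1.78 [ 14.45 -18.13   0.22] -102.11
```

play_rows --motion '[{"translation":[1.3,-0.1,0.2],"roll":-5.8,"fingers":0.4},{"translation":[2.8,-0.3,0.2],"roll":-11.6,"fingers":0.4},{"translation":[4.2,-0.7,0.2],"roll":-17.3,"fingers":0.4},{"translation":[5.7,-1.2,0.2],"roll":-23,"fingers":0.4},{"translation":[7,-1.8,0.2],"roll":-28.8,"fingers":0.4},{"translation":[8.3,-2.6,0.2],"roll":-34.5,"fingers":0.4},{"translation":[9.5,-3.5,0.2],"roll":-40.2,"fingers":0.4},{"translation":[10.6,-4.5,0.2],"roll":-46,"fingers":0.4},{"translation":[11.5,-5.7,0.2],"roll":-51.7,"fingers":0.4},{"translation":[12.4,-6.9,0.2],"roll":-57.4,"fingers":0.4},{"translation":[13.2,-8.2,0.2],"roll":-63.1,"fingers":0.4},{"translation":[13.8,-9.6,0.2],"roll":-68.9,"fingers":0.4},{"translation":[14.2,-11,0.2],"roll":-74.6,"fingers":0.4},{"translation":[14.6,-12.5,0.2],"roll":-80.3,"fingers":0.4},{"translation":[14.7,-13.9,0.2],"roll":-86,"fingers":0.4},{"translation":[14.8,-15.4,0.2],"roll":-91.8,"fingers":0.4},{"translation":[14.7,-16.9,0.2],"roll":-97.5,"fingers":0.4},{"translation":[14.6,-17.3,0.2],"roll":-98.7,"fingers":0.4},{"translation":[14.6,-17.3,0.2],"roll":-98.7,"fingers":0.2},{"translation":[14.6,-17.3,0.2],"roll":-98.7,"fingers":0.2}]'

```text
clock: 4.1
eef_pos: [0.6347, 0.1362, 0.1196]
tool_rot: [0.533, 0.846, 0.001, 0.001]
ft_force: [-0.4, -0.3, 0.3]
grip_width: 0.0344
```

Run:
```python
from h import *
print(bot.get_obs()['eef_pos'],to([.634,.132,.12],17.05+98.5))
```

```text
[0.63470438 0.13618679 0.11955527] (array([-0.35, -0.24, -0.04]), np.float64(0.03))
```

play_rows --motion '[{"translation":[0,0,-4],"roll":0,"fingers":0},{"translation":[0,0,-8],"roll":0,"fingers":0},{"translation":[0,0,-12],"roll":0,"fingers":-0.2},{"translation":[0,0,-13],"roll":0,"fingers":-0.2},{"translation":[0,0,-13],"roll":0,"fingers":-0.2}]'

```text
clock: 4.52
eef_pos: [0.6369, 0.1356, 0.2545]
tool_rot: [0.534, 0.846, 0.004, 0.004]
ft_force: [-0.2, 0.9, 0.0]
grip_width: 0.0515
```

Run:
```python
from h import *
print(bot.get_obs()['eef_pos'],to([.551,-.095,.25],17.05))
```

```text
[0.63685322 0.13560198 0.25446664] (array([-17.11, -17.68,   0.45]), np.float64(98.46))
```

play_rows --motion '[{"translation":[-17.1,-17.7,0.5],"roll":98.5,"fingers":-0.2},{"translation":[-17.1,-17.7,0.5],"roll":98.5,"fingers":-0.2},{"translation":[-17.1,-17.7,0.5],"roll":98.5,"fingers":-0.2},{"translation":[-17.1,-17.7,0.5],"roll":98.5,"fingers":-0.2},{"translation":[-17.1,-17.7,0.5],"roll":98.5,"fingers":-0.2},{"translation":[-17.1,-17.7,0.5],"roll":98.5,"fingers":-0.2},{"translation":[-17.1,-17.7,0.5],"roll":98.5,"fingers":-0.2},{"translation":[-17.1,-17.7,0.5],"roll":98.5,"fingers":-0.2},{"translation":[-17.1,-17.7,0.5],"roll":98.5,"fingers":-0.2},{"translation":[-17.1,-17.7,0.5],"roll":98.5,"fingers":-0.2},{"translation":[-17.1,-17.7,0.5],"roll":98.5,"fingers":-0.2},{"translation":[-17.1,-17.7,0.5],"roll":98.5,"fingers":-0.2},{"translation":[-17.1,-17.7,0.5],"roll":98.5,"fingers":-0.2},{"translation":[-17.1,-17.7,0.5],"roll":98.5,"fingers":-0.2},{"translation":[-17.1,-17.7,0.5],"roll":98.5,"fingers":-0.2},{"translation":[-17.1,-17.7,0.5],"roll":98.5,"fingers":-0.2},{"translation":[-17.1,-17.7,0.5],"roll":98.5,"fingers":-0.2},{"translation":[-17.1,-17.7,0.5],"roll":98.5,"fingers":-0.2}]'

```text
clock: 6.02
eef_pos: [0.5484, -0.0947, 0.2429]
tool_rot: [0.989, 0.15, -0.0, -0.0]
ft_force: [0.0, -0.2, 0.4]
grip_width: 0.0512
```

Run:
```python
from h import *
np.set_printoptions(precision=4,suppress=True)
c=shot('wrist');im=c['pixels'][:,:,::-1].copy()
C=np.array([.5189,.0101]);H=np.radians(17.05);R=np.array([[np.cos(H),-np.sin(H)],[np.sin(H),np.cos(H)]])
pts=[[*(C+R@[x,y]),.04] for x,y in((-.055,-.112),(.055,-.112),(.055,.112),(-.055,.112),(0,-.025))]
pts+= [[*(C+R@[0,y]),.084] for y in(-.075,.025)]
for p in proj(c,pts): cv2.circle(im,tuple(int(v) for v in np.round(p)),2,(255,0,255),1)
cv2.imwrite('pics/w2.png',im)
```

```text
(no output)
```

View pics/w2.png

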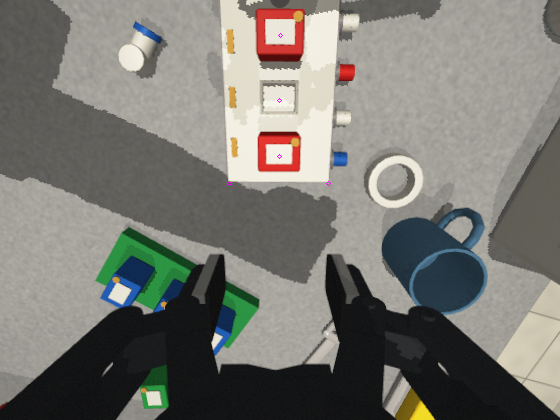

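The bar is clear of the sockets. Predicted points match what I see to within about 2 px: modules at (279,153) and (280,33), empty socket 2 at (279,98). One refinement of the deck position from these, then I grasp.

Run:
```python
from h import *
np.set_printoptions(precision=4,suppress=True)
c=shot('wrist');im=c['pixels'][:,:,::-1].copy();hsv=cv2.cvtColor(im,cv2.COLOR_BGR2HSV)
C=np.array([.5189,.0101]);H=np.radians(17.05);R=np.array([[np.cos(H),-np.sin(H)],[np.sin(H),np.cos(H)]])
D=lambda P:(P[:,:2]-C)@R*1000
red=cv2.inRange(hsv,(0,130,40),(8,255,255))|cv2.inRange(hsv,(172,130,40),(180,255,255))
n,l,st,ce=cv2.connectedComponentsWithStats(red[:,240:320])
for i in range(1,n):
    if st[i,4]>200:
        print('red',st[i]);x,y,w,h,_=st[i]
        # label inside: white pixels in bbox
        m=cv2.inRange(hsv,(0,0,130),(180,70,255))[y+4:y+h-4,x+244:x+240+w-4]
        n2,l2,s2,c2=cv2.connectedComponentsWithStats(m);j=1+s2[1:,4].argmax();print(' label deck mm',D(cast(c,c2[j]+[x+244,y+4],.084)))
# white deck boundary
g=cv2.cvtColor(im,cv2.COLOR_BGR2GRAY)
row=lambda v:np.abs(np.diff(g[v,205:360].astype(int)))
for v in(80,120): 
    r=g[v,205:360].astype(int);print(v,[(i+205.5) for i in np.argwhere(np.abs(r[1:]-r[:-1])>40).ravel()])
for u in(245,310): 
    r=g[165:200,u].astype(int);print(u,r)
e=cv2.resize(im[70:130,245:315],None,fx=8,fy=8,interpolation=cv2.INTER_CUBIC);cv2.imwrite('pics/hole.png',e)
```

```text
red [  16    9   49   53 1571]
 label deck mm [[-0.0651 27.7169]]
red [  18  132   42   39 1025]
 label deck mm [[ -0.2368 -72.7352]]
80 [np.float64(334.5), np.float64(335.5), np.float64(351.5), np.float64(352.5)]
120 [np.float64(224.5), np.float64(331.5), np.float64(335.5), np.float64(336.5), np.float64(350.5)]
245 [239 238 239 238 238 239 239 239 239 239 239 238 238 238 238 233 204 166
 166 167 163 135 109 113  92  96  96  96  96  95  95  96  97  96  95]
310 [238 238 238 238 238 238 238 239 238 238 238 238 238 238 238 238 222 179
 166 167 164 164 161 157 156 158 162 167 168 142  95  92  93  92  93]
```

View pics/hole.png

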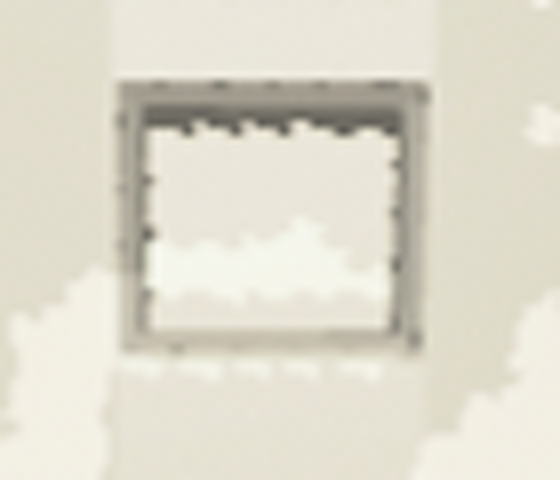

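Run:
```python
from h import *
np.set_printoptions(precision=4,suppress=True)
c=shot('wrist')
C=np.array([.5189,.0101]);H=np.radians(17.05);R=np.array([[np.cos(H),-np.sin(H)],[np.sin(H),np.cos(H)]])
D=lambda P:(P[:,:2]-C)@R*1000
print('hole',D(cast(c,[[278.7,96.6]],.04)),'edge',D(cast(c,[[245,181],[310,181.5]],.04)))
C2=C+R@[-.0005,.0025]
for y in(-.075,-.025,.025):print(y,C2+R@[0,y],to([*(C2+R@[0,y]),.25],17.05))
print('box centre',to([.4498,.29,.25],17.05))
print(bot.get_obs()['eef_pos'])
```

```text
hole [[  0.2672 -22.0901]] edge [[ -36.4829 -110.0741]
 [  35.463  -110.4872]]
-0.075 [ 0.5397 -0.0594] (array([ 0.19, -3.62, -0.68]), np.float64(0.15))
-0.025 [ 0.525  -0.0116] (array([ 0.2 , -8.62, -0.68]), np.float64(0.15))
0.025 [0.5104 0.0362] (array([  0.22, -13.62,  -0.68]), np.float64(0.15))
box centre (array([  1.94, -39.65,  -0.68]), np.float64(0.15))
[ 0.5486 -0.0945  0.2432]
```

play_rows --motion '[{"translation":[0.25,-3.5,4],"roll":0.1,"fingers":-0.7},{"translation":[0.25,-3.5,8],"roll":0.1,"fingers":-0.7},{"translation":[0.25,-3.5,11],"roll":0.1,"fingers":-0.7},{"translation":[0.25,-3.5,13],"roll":0.1,"fingers":-0.7},{"translation":[0.25,-3.5,15],"roll":0.1,"fingers":-0.7},{"translation":[0.25,-3.5,17],"roll":0.1,"fingers":-0.7},{"translation":[0.25,-3.5,18],"roll":0.1,"fingers":-0.7},{"translation":[0.25,-3.5,18.5],"roll":0.1,"fingers":-0.7},{"translation":[0.25,-3.5,18.5],"roll":0.1,"fingers":-0.7},{"translation":[0.25,-3.5,18.5],"roll":0.1,"fingers":-0.7},{"translation":[0.25,-3.5,18.5],"roll":0.1,"fingers":0.3},{"translation":[0.25,-3.5,18.5],"roll":0.1,"fingers":0.5},{"translation":[0.25,-3.5,18.5],"roll":0.1,"fingers":0.5},{"translation":[0.25,-3.5,18.5],"roll":0.1,"fingers":0.5},{"translation":[0.25,-3.5,18.5],"roll":0.1,"fingers":0.5}]'

```text
clock: 7.42
eef_pos: [0.5417, -0.0605, 0.0597]
tool_rot: [0.989, 0.148, 0.001, 0.0]
ft_force: [-0.1, 1.0, 5.6]
grip_width: 0.0396
```

Run:
```python
from h import *
o=bot.get_obs();print(o['eef_pos'],o['grip_width'],o['ft_force'],o['ft_torque'])
print(to([.45,.29,.20],17.05),to([.45,.29,.12],17.05))
```

```text
[ 0.54173568 -0.06047372  0.05965768] 0.03961492897358986 [-0.09468317  0.97331434  5.63874182] [-0.03522109  0.11558224 -0.00789333]
(array([  1.52, -36.2 , -14.03]), np.float64(0.02)) (array([  1.52, -36.2 ,  -6.03]), np.float64(0.02))
```

play_rows --motion '[{"translation":[0,0,-1],"roll":0,"fingers":0.5},{"translation":[0,0,-3],"roll":0,"fingers":0.5},{"translation":[0,0,-6],"roll":0,"fingers":0.5},{"translation":[0,0,-10],"roll":0,"fingers":0.5},{"translation":[0,0,-14],"roll":0,"fingers":0.5},{"translation":[0.5,-2,-16],"roll":0,"fingers":0.5},{"translation":[2,-6,-16],"roll":0,"fingers":0.5},{"translation":[3,-10,-16],"roll":0,"fingers":0.5},{"translation":[4,-14,-16],"roll":0,"fingers":0.5},{"translation":[4.5,-18,-16],"roll":0,"fingers":0.5},{"translation":[5.5,-22,-16],"roll":0,"fingers":0.5},{"translation":[5.5,-26,-16],"roll":0,"fingers":0.5},{"translation":[5.5,-30,-16],"roll":0,"fingers":0.5},{"translation":[5.5,-34,-16],"roll":0,"fingers":0.5},{"translation":[5.5,-36.2,-16],"roll":0,"fingers":0.5},{"translation":[5.5,-36.2,-16],"roll":0,"fingers":0.5},{"translation":[5.5,-36.2,-16],"roll":0,"fingers":0.5}]'

```text
clock: 8.83
eef_pos: [0.486, 0.3029, 0.2182]
tool_rot: [0.989, 0.15, -0.0, 0.0]
ft_force: [0.6, 0.9, -1.2]
grip_width: 0.0395
```

Run:
```python
from h import *
o=bot.get_obs();print(o['eef_pos'],o['grip_width'],o['ft_force'])
w=shot('wrist');t=shot('top');cv2.imwrite('pics/b1.png',np.hstack([cv2.resize(w['pixels'],(400,300)),cv2.resize(t['pixels'],(400,300))])[:,:,::-1])
print(to([.488,.301,.2],17.05))
```

```text
[0.48596861 0.30292894 0.21823418] 0.03946598376740908 [ 0.59235008  0.93489806 -1.19241945]
(array([0.11, 0.05, 1.83]), np.float64(0.0))
```

View pics/b1.png

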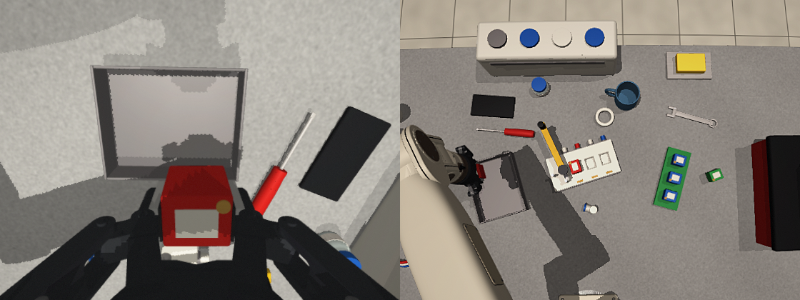

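Run:
```python
from h import *
c=shot('wrist')
s=400/560
print('below TCP z0',proj(c,[[.486,.303,.0],[.486,.303,.05]])*s)
print('corners@.05',cast(c,np.array([[92,66],[247,68],[240,179],[106,178]])/s,.05)[:,:2])
```

```text
below TCP z0 [[196.88866246 124.92226772]
 [196.95733275 132.93338003]]
corners@.05 [[0.33388628 0.34746512]
 [0.52173964 0.40285905]
 [0.56842007 0.2538135 ]
 [0.37689417 0.19703157]]
```

The box hasn't moved: its centre is at about (0.450, 0.299) and the point below the tool lies inside it. I'm lowering the module and releasing it.

play_rows --motion '[{"translation":[0,0,4],"roll":0,"fingers":0.5},{"translation":[0,0,8],"roll":0,"fingers":0.5},{"translation":[0,0,12],"roll":0,"fingers":0.5},{"translation":[0,0,15],"roll":0,"fingers":0.5},{"translation":[0,0,16.5],"roll":0,"fingers":0.5},{"translation":[0,0,16.5],"roll":0,"fingers":0.5},{"translation":[0,0,16.5],"roll":0,"fingers":0.5},{"translation":[0,0,16.5],"roll":0,"fingers":-0.3},{"translation":[0,0,16.5],"roll":0,"fingers":-0.3},{"translation":[0,0,16.5],"roll":0,"fingers":-0.3},{"translation":[0,0,16.5],"roll":0,"fingers":-0.3},{"translation":[0,0,13],"roll":0,"fingers":-0.3},{"translation":[0,0,9],"roll":0,"fingers":-0.3},{"translation":[0,0,5],"roll":0,"fingers":-0.3},{"translation":[0,0,1],"roll":0,"fingers":-0.3},{"translation":[0,0,0],"roll":0,"fingers":-0.3},{"translation":[0,0,0],"roll":0,"fingers":-0.3},{"translation":[0,0,0],"roll":0,"fingers":-0.3}]'

```text
clock: 10.48
eef_pos: [0.4873, 0.3022, 0.2195]
tool_rot: [0.989, 0.149, 0.001, -0.001]
ft_force: [-0.0, -0.2, 0.6]
grip_width: 0.0553
```

```bash
cat >> h.py <<'E'
_H=np.radians(17.05);_R=np.array([[np.cos(_H),-np.sin(_H)],[np.sin(_H),np.cos(_H)]])
C0=np.array([.5189,.0101])+_R@[0,.0017]
def sock(i,dx=0,dy=0): return C0+_R@[dx,[-.075,-.025,.025][i-1]+dy]
E
python3 - <<'E'
from h import *
o=bot.get_obs();print(o['eef_pos'],o['grip_width'],o['ft_force'])
print(to([*sock(3),.2],17.05),to([*sock(3),.058],17.05))
E
```

```text
[0.4873099  0.30222933 0.21953856] 0.05526360964076122 [-0.01243782 -0.24754058  0.63339626]
(array([-5.56, 26.18,  1.95]), np.float64(0.04)) (array([-5.56, 26.18, 16.15]), np.float64(0.04))
```

play_rows --motion '[{"translation":[-1,4,0],"roll":0,"fingers":-0.6},{"translation":[-2,8,0],"roll":0,"fingers":-0.6},{"translation":[-3,12,0],"roll":0,"fingers":-0.6},{"translation":[-4,16,0],"roll":0,"fingers":-0.6},{"translation":[-5,20,0],"roll":0,"fingers":-0.6},{"translation":[-5.6,24,0],"roll":0,"fingers":-0.6},{"translation":[-5.6,26.2,2],"roll":0,"fingers":-0.6},{"translation":[-5.6,26.2,6],"roll":0,"fingers":-0.6},{"translation":[-5.6,26.2,9],"roll":0,"fingers":-0.6},{"translation":[-5.6,26.2,12],"roll":0,"fingers":-0.6},{"translation":[-5.6,26.2,14],"roll":0,"fingers":-0.6},{"translation":[-5.6,26.2,15.3],"roll":0,"fingers":-0.6},{"translation":[-5.6,26.2,15.5],"roll":0,"fingers":-0.6},{"translation":[-5.6,26.2,15.5],"roll":0,"fingers":-0.6},{"translation":[-5.6,26.2,15.5],"roll":0,"fingers":0.3},{"translation":[-5.6,26.2,15.5],"roll":0,"fingers":0.5},{"translation":[-5.6,26.2,15.5],"roll":0,"fingers":0.5},{"translation":[-5.6,26.2,15.5],"roll":0,"fingers":0.5},{"translation":[-5.6,26.2,15.5],"roll":0,"fingers":0.5}]'

```text
clock: 12.07
eef_pos: [0.5113, 0.0351, 0.0645]
tool_rot: [0.989, 0.149, 0.001, 0.0]
ft_force: [1.0, 0.4, 3.7]
grip_width: 0.0391
```

Run:
```python
from h import *
o=bot.get_obs();print(o['eef_pos'],o['grip_width'],o['ft_force'],o['ft_torque'])
print('deck frame mm',(o['eef_pos'][:2]-C0)@_R*1e3)
print(to([.412,.287,.22],17.05))
```

```text
[0.51134226 0.03510002 0.06451669] 0.03911334321603225 [1.02443954 0.4332114  3.70651118] [0.02336254 0.06702296 0.08575653]Traceback (most recent call last):
  File "<stdin>", line 3, in <module>
NameError: name '_R' is not defined
```

play_rows --motion '[{"translation":[0,0,-1],"roll":0,"fingers":0.5},{"translation":[0,0,-3],"roll":0,"fingers":0.5},{"translation":[0,0,-6],"roll":0,"fingers":0.5},{"translation":[0,0,-10],"roll":0,"fingers":0.5},{"translation":[0,0,-14],"roll":0,"fingers":0.5},{"translation":[0,-2,-15.5],"roll":0,"fingers":0.5},{"translation":[-0.5,-6,-15.5],"roll":0,"fingers":0.5},{"translation":[-1,-10,-15.5],"roll":0,"fingers":0.5},{"translation":[-1.5,-14,-15.5],"roll":0,"fingers":0.5},{"translation":[-2,-18,-15.5],"roll":0,"fingers":0.5},{"translation":[-2,-22,-15.5],"roll":0,"fingers":0.5},{"translation":[-2,-26,-15.5],"roll":0,"fingers":0.5},{"translation":[-2,-27,-15.5],"roll":0,"fingers":0.5},{"translation":[-2,-27,-15.5],"roll":0,"fingers":0.5},{"translation":[-2,-27,-15.5],"roll":0,"fingers":0.5},{"translation":[-2,-27,-15.5],"roll":0,"fingers":0.5}]'

```text
clock: 13.4
eef_pos: [0.412, 0.2861, 0.2184]
tool_rot: [0.989, 0.148, -0.0, 0.0]
ft_force: [0.6, -0.8, -0.7]
grip_width: 0.0392
```

```bash
sed -i 's/_R/RD/g;s/_H/HD/g' h.py
python3 - <<'E'
from h import *
o=bot.get_obs();print(o['eef_pos'],o['grip_width'])
w=shot('wrist');im=w['pixels'][:,:,::-1].copy()
q=proj(w,[[*o['eef_pos'][:2],.004]])[0];cv2.circle(im,tuple(int(v) for v in q),5,(255,0,255),2)
cv2.imwrite('pics/b2.png',im)
E
```

```text
[0.41200074 0.28608091 0.21839469] 0.0391727624949218
```

View pics/b2.png

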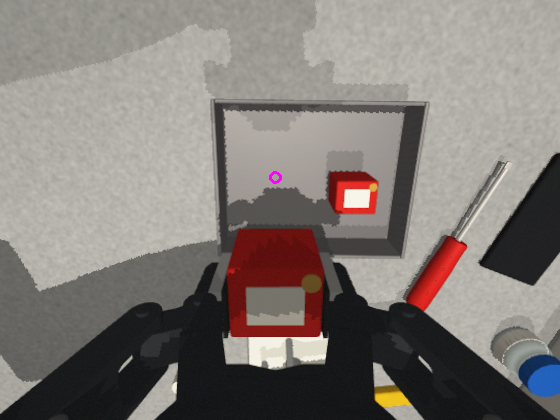

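The first red module stands in the box at (355,193), and the drop point (275,177) is clear. I'm placing the second one there.

play_rows --motion '[{"translation":[0,0,4],"roll":0,"fingers":0.5},{"translation":[0,0,8],"roll":0,"fingers":0.5},{"translation":[0,0,12],"roll":0,"fingers":0.5},{"translation":[0,0,15],"roll":0,"fingers":0.5},{"translation":[0,0,16],"roll":0,"fingers":0.5},{"translation":[0,0,16],"roll":0,"fingers":0.5},{"translation":[0,0,16],"roll":0,"fingers":0.5},{"translation":[0,0,16],"roll":0,"fingers":-0.25},{"translation":[0,0,16],"roll":0,"fingers":-0.25},{"translation":[0,0,16],"roll":0,"fingers":-0.25},{"translation":[0,0,16],"roll":0,"fingers":-0.25},{"translation":[0,0,13],"roll":0,"fingers":-0.25},{"translation":[0,0,9],"roll":0,"fingers":-0.25},{"translation":[0,0,5],"roll":0,"fingers":-0.25},{"translation":[0,0,1],"roll":0,"fingers":-0.25},{"translation":[0,0,0],"roll":0,"fingers":-0.25},{"translation":[0,0,0],"roll":0,"fingers":-0.25},{"translation":[0,0,0],"roll":0,"fingers":-0.25}]'

```text
clock: 14.95
eef_pos: [0.4122, 0.2875, 0.2192]
tool_rot: [0.989, 0.149, 0.001, -0.001]
ft_force: [0.0, 0.3, -0.5]
grip_width: 0.0534
```

```bash
cat >> h.py <<'E'
def news(c,roi=None):
    "blue modules' white labels seen inside the carrier: world at z=.065; and carrier angle"
    im=np.ascontiguousarray(c['pixels'][:,:,::-1]);hsv=cv2.cvtColor(im,cv2.COLOR_BGR2HSV)
    w=cv2.inRange(hsv,(0,0,130),(180,70,255));b=cv2.inRange(hsv,(100,80,30),(130,255,255))
    n,l,st,ce=cv2.connectedComponentsWithStats(w);out=[]
    for i in range(1,n):
        if not 40<st[i,4]<3000: continue
        m=(l==i).astype(np.uint8);ring=cv2.dilate(m,np.ones((7,7)))-cv2.dilate(m,np.ones((3,3)))
        f=(b[ring>0]>0).mean()
        if f>.5: out.append((ce[i],st[i,4],cast(c,ce[i],.065)[0]))
    return out
E
python3 - <<'E'
from h import *
c=shot('top','t2')
for o in news(c):print(o)
# carrier y heading = 73.9 / -106.1 ; target over middle of the carrier, camera on -tool y side
print(bot.get_obs()['eef_pos'],bot.get_obs()['joint_pos'])
E
```

```text
(array([391.68131868, 223.35164835]), np.int32(91), array([ 0.53238635, -0.30271234,  0.065     ]))
(array([385.33333333, 248.43010753]), np.int32(93), array([ 0.47470282, -0.28606455,  0.065     ]))
(array([378.93548387, 273.8172043 ]), np.int32(93), array([ 0.4169505 , -0.26958228,  0.065     ]))
[0.41143576 0.28695527 0.21767445] [ 6.09016315e-01  2.58185272e-01 -4.46097390e-02  1.26879899e+00
 -8.30835189e-06  1.88161279e+00]
```

play_rows --motion '[{"translation":[-2.2,62.1,-3],"roll":-57,"fingers":-0.4},{"translation":[-2.2,62.1,-3],"roll":-57,"fingers":-0.4},{"translation":[-2.2,62.1,-3],"roll":-57,"fingers":-0.4},{"translation":[-2.2,62.1,-3],"roll":-57,"fingers":-0.4},{"translation":[-2.2,62.1,-3],"roll":-57,"fingers":-0.4},{"translation":[-2.2,62.1,-3],"roll":-57,"fingers":-0.4},{"translation":[-2.2,62.1,-3],"roll":-57,"fingers":-0.4},{"translation":[-2.2,62.1,-3],"roll":-57,"fingers":-0.4},{"translation":[-2.2,62.1,-3],"roll":-57,"fingers":-0.4},{"translation":[-2.2,62.1,-3],"roll":-57,"fingers":-0.4},{"translation":[-2.2,62.1,-3],"roll":-57,"fingers":-0.4},{"translation":[-2.2,62.1,-3],"roll":-57,"fingers":-0.4},{"translation":[-2.2,62.1,-3],"roll":-57,"fingers":-0.4},{"translation":[-2.2,62.1,-3],"roll":-57,"fingers":-0.4},{"translation":[-2.2,62.1,-3],"roll":-57,"fingers":-0.4},{"translation":[-2.2,62.1,-3],"roll":-57,"fingers":-0.4},{"translation":[-2.2,62.1,-3],"roll":-57,"fingers":-0.4},{"translation":[-2.2,62.1,-3],"roll":-57,"fingers":-0.4},{"translation":[-2.2,62.1,-3],"roll":-57,"fingers":-0.4},{"translation":[-2.2,62.1,-3],"roll":-57,"fingers":-0.4}]'

```text
clock: 16.67
eef_pos: [0.5727, -0.3114, 0.247]
tool_rot: [0.798, 0.603, -0.0, -0.001]
ft_force: [1.0, 0.6, -0.5]
grip_width: 0.06
```

Run:
```python
from h import *
o=bot.get_obs();print(o['eef_pos'],o['joint_pos'],o['grip_width'])
c=shot('wrist','w3')
for r in news(c):print(r,to([*r[2][:2],.25],74))
```

```text
[ 0.5726719  -0.31136634  0.24698416] [-4.98152819e-01  5.60159538e-01  4.86753679e-01  1.50042977e+00
  3.44695174e-04 -2.21422368e-01] 0.06001931916156473
(array([272.9025,   6.9275]), np.int32(400), array([ 0.4175354 , -0.26929468,  0.065     ])) (array([ -0.21, -16.09,  -0.22]), np.float64(0.18))
(array([272.80487805,  77.40243902]), np.int32(492), array([ 0.47177622, -0.28495689,  0.065     ])) (array([ -0.24, -10.44,  -0.22]), np.float64(0.18))
(array([269.52669039, 143.91814947]), np.int32(281), array([ 0.529695  , -0.30498397,  0.065     ])) (array([-0.59, -4.33, -0.22]), np.float64(0.18))
```

View pics/w3.png

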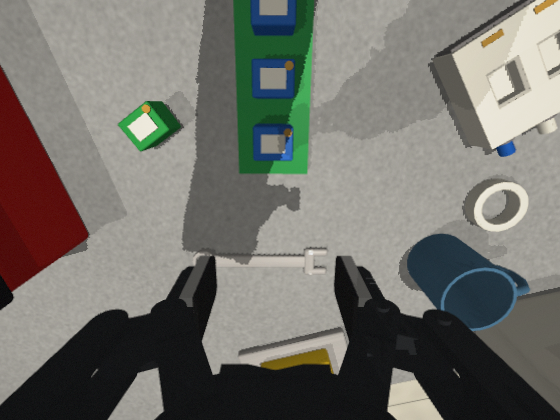

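Three blue modules stand in the carrier at (273,10), (273,77) and (273,144). The green look-alike at (150,127) stays out of it. I'm taking the farthest one first.

play_rows --motion '[{"translation":[-0.3,-3,3],"roll":0.2,"fingers":-0.6},{"translation":[-0.3,-4.3,7],"roll":0.2,"fingers":-0.6},{"translation":[-0.3,-4.3,11],"roll":0.2,"fingers":-0.6},{"translation":[-0.3,-4.3,14],"roll":0.2,"fingers":-0.6},{"translation":[-0.3,-4.3,16.5],"roll":0.2,"fingers":-0.6},{"translation":[-0.3,-4.3,18.5],"roll":0.2,"fingers":-0.6},{"translation":[-0.3,-4.3,20],"roll":0.2,"fingers":-0.6},{"translation":[-0.3,-4.3,20.4],"roll":0.2,"fingers":-0.6},{"translation":[-0.3,-4.3,20.4],"roll":0.2,"fingers":-0.6},{"translation":[-0.3,-4.3,20.4],"roll":0.2,"fingers":-0.6},{"translation":[-0.3,-4.3,20.4],"roll":0.2,"fingers":0.1},{"translation":[-0.3,-4.3,20.4],"roll":0.2,"fingers":0.5},{"translation":[-0.3,-4.3,20.4],"roll":0.2,"fingers":0.5},{"translation":[-0.3,-4.3,20.4],"roll":0.2,"fingers":0.5},{"translation":[-0.3,-4.3,20.4],"roll":0.2,"fingers":0.5},{"translation":[-0.3,-4.3,20.4],"roll":0.2,"fingers":0.5}]'

```text
clock: 18.05
eef_pos: [0.5324, -0.3045, 0.0462]
tool_rot: [0.799, 0.601, 0.001, 0.002]
ft_force: [0.1, 1.0, 6.4]
grip_width: 0.0394
```

Run:
```python
from h import *
o=bot.get_obs();print(o['eef_pos'],o['grip_width'],o['ft_force'],o['ft_torque'])
print(to([*sock(1),.17],17.05))
```

```text
[ 0.53237209 -0.30454507  0.04622044] 0.0393817331974836 [0.13855843 0.97163688 6.40149019] [ 0.19044799 -0.01856476 -0.00098226]
(array([ 23.72,  -6.02, -12.38]), np.float64(56.83))
```

play_rows --motion '[{"translation":[0,0,-1.5],"roll":0,"fingers":0.5},{"translation":[0,0,-4],"roll":0,"fingers":0.5},{"translation":[0,0,-8],"roll":0,"fingers":0.5},{"translation":[2,-0.7,-11],"roll":4,"fingers":0.5},{"translation":[5,-1.8,-12.4],"roll":10,"fingers":0.5},{"translation":[8.5,-3,-12.4],"roll":16,"fingers":0.5},{"translation":[12,-4.3,-12.4],"roll":22,"fingers":0.5},{"translation":[15.5,-5.5,-12.4],"roll":28,"fingers":0.5},{"translation":[19,-6.8,-12.4],"roll":34,"fingers":0.5},{"translation":[22.5,-8,-12.4],"roll":40,"fingers":0.5},{"translation":[26,-9.3,-12.4],"roll":46,"fingers":0.5},{"translation":[29,-10.5,-12.4],"roll":52,"fingers":0.5},{"translation":[31.5,-11.3,-12.4],"roll":56.8,"fingers":0.5},{"translation":[32.1,-11.5,-12.4],"roll":56.8,"fingers":0.5},{"translation":[32.1,-11.5,-12.4],"roll":56.8,"fingers":0.5},{"translation":[32.1,-11.5,-12.4],"roll":56.8,"fingers":0.5},{"translation":[32.1,-11.5,-12.4],"roll":56.8,"fingers":0.5},{"translation":[32.1,-11.5,-12.4],"roll":56.8,"fingers":0.5}]'

```text
clock: 19.55
eef_pos: [0.5098, 0.035, 0.1682]
tool_rot: [0.989, 0.148, -0.0, 0.0]
ft_force: [-0.6, -0.6, -0.9]
grip_width: 0.0395
```

Run:
```python
from h import *
o=bot.get_obs();print(o['eef_pos'],o['grip_width'],o['ft_force'],o['ft_torque'])
print(to([*sock(3),.062],17.05))
c=shot('wrist');cv2.imwrite('pics/w4.png',c['pixels'][:,:,::-1])
# held module: top face/label position in tool frame
im=np.ascontiguousarray(c['pixels'][:,:,::-1]);hsv=cv2.cvtColor(im,cv2.COLOR_BGR2HSV)
w=cv2.inRange(hsv,(0,0,60),(180,70,255))
```

```text
[0.50983665 0.03495522 0.16822497] 0.03952381188692003 [-0.55248442 -0.63858847 -0.91869218] [ 0.08110632  0.04052601 -0.01532714]
(array([ 0.14, -0.03, 10.62]), np.float64(-0.07))
```

View pics/w4.png

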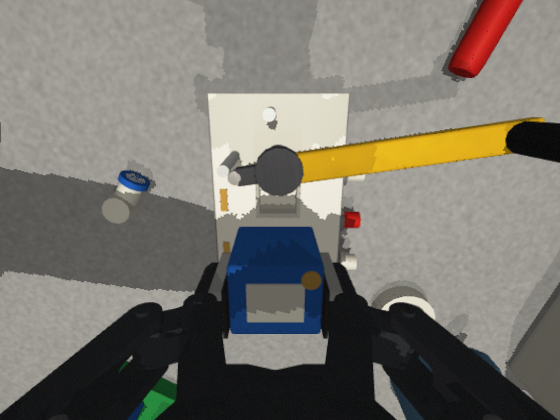

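The held module sits in the jaws exactly as the red one did, with its top at x 228–324, y 229–336. So the tool pose that gripped old module 3 is the right insertion pose. I'm inserting into socket 3.

play_rows --motion '[{"translation":[0.1,0,2],"roll":0,"fingers":0.5},{"translation":[0.1,0,4],"roll":0,"fingers":0.5},{"translation":[0.1,0,6],"roll":0,"fingers":0.5},{"translation":[0.1,0,7.5],"roll":0,"fingers":0.5},{"translation":[0.1,0,8.3],"roll":0,"fingers":0.5},{"translation":[0.1,0,8.6],"roll":0,"fingers":0.5},{"translation":[0.1,0,8.9],"roll":0,"fingers":0.5},{"translation":[0.1,0,9.2],"roll":0,"fingers":0.5},{"translation":[0.1,0,9.5],"roll":0,"fingers":0.5},{"translation":[0.1,0,9.8],"roll":0,"fingers":0.5},{"translation":[0.1,0,10.1],"roll":0,"fingers":0.5},{"translation":[0.1,0,10.3],"roll":0,"fingers":0.5},{"translation":[0.1,0,10.3],"roll":0,"fingers":0.5}]'

```text
clock: 20.68
eef_pos: [0.5119, 0.0359, 0.0659]
tool_rot: [0.989, 0.148, 0.001, 0.001]
ft_force: [2.4, -3.0, 1.9]
grip_width: 0.0391
```

Went in with little force. I'll press 2 mm more, then release and rise.

play_rows --motion '[{"translation":[0,0,0.1],"roll":0,"fingers":0.5},{"translation":[0,0,0.2],"roll":0,"fingers":0.5},{"translation":[0,0,0.3],"roll":0,"fingers":0.5},{"translation":[0,0,0.3],"roll":0,"fingers":0.5}]'

```text
clock: 21.02
eef_pos: [0.5119, 0.0359, 0.0651]
tool_rot: [0.989, 0.148, 0.002, 0.001]
ft_force: [-2.4, -4.3, 18.0]
grip_width: 0.039
```

play_rows --motion '[{"translation":[0,0,0],"roll":0,"fingers":-0.4},{"translation":[0,0,0],"roll":0,"fingers":-0.4},{"translation":[0,0,0],"roll":0,"fingers":-0.4},{"translation":[0,0,-2],"roll":0,"fingers":-0.4},{"translation":[0,0,-6],"roll":0,"fingers":-0.4},{"translation":[0,0,-10],"roll":0,"fingers":-0.4},{"translation":[0,0,-14],"roll":0,"fingers":-0.4},{"translation":[0,0,-17],"roll":0,"fingers":-0.4},{"translation":[0,0,-17],"roll":0,"fingers":-0.4},{"translation":[0,0,-17],"roll":0,"fingers":-0.4},{"translation":[0,0,-17],"roll":0,"fingers":-0.4}]'

```text
clock: 21.93
eef_pos: [0.51, 0.0369, 0.2311]
tool_rot: [0.989, 0.149, -0.001, -0.0]
ft_force: [-0.2, -1.2, -0.8]
grip_width: 0.0599
```

Run:
```python
from h import *
o=bot.get_obs();print(o['eef_pos'],o['grip_width'])
c=shot('top','t3')
for r in news(c):print(r[0],r[2])
print(to([.4732,-.2857,.2],74))
```

```text
[0.50997167 0.03690381 0.23106926] 0.05991978276993814
[385.33333333 248.43010753] [ 0.47470282 -0.28606455  0.065     ]
[378.90322581 273.90322581] [ 0.41675616 -0.26950255  0.065     ]
(array([-12.95,  29.76,   3.04]), np.float64(-56.91))
```

The carrier hasn't moved. I'm going above the middle module.

play_rows --motion '[{"translation":[-13,29.8,3],"roll":-56.9,"fingers":-0.6},{"translation":[-13,29.8,3],"roll":-56.9,"fingers":-0.6},{"translation":[-13,29.8,3],"roll":-56.9,"fingers":-0.6},{"translation":[-13,29.8,3],"roll":-56.9,"fingers":-0.6},{"translation":[-13,29.8,3],"roll":-56.9,"fingers":-0.6},{"translation":[-13,29.8,3],"roll":-56.9,"fingers":-0.6},{"translation":[-13,29.8,3],"roll":-56.9,"fingers":-0.6},{"translation":[-13,29.8,3],"roll":-56.9,"fingers":-0.6},{"translation":[-13,29.8,3],"roll":-56.9,"fingers":-0.6},{"translation":[-13,29.8,3],"roll":-56.9,"fingers":-0.6},{"translation":[-13,29.8,3],"roll":-56.9,"fingers":-0.6},{"translation":[-13,29.8,3],"roll":-56.9,"fingers":-0.6},{"translation":[-13,29.8,3],"roll":-56.9,"fingers":-0.6}]'

```text
clock: 23.07
eef_pos: [0.4737, -0.285, 0.2013]
tool_rot: [0.799, 0.602, -0.0, -0.001]
ft_force: [-0.5, -0.3, 0.2]
grip_width: 0.0687
```

Run:
```python
from h import *
o=bot.get_obs();print(o['eef_pos'],o['grip_width'])
print(to([.4735,-.2859,.043],74))
```

```text
[ 0.4736797  -0.28500347  0.20132125] 0.0687423676722751
(array([-9.000e-02,  1.000e-02,  1.583e+01]), np.float64(0.02))
```

play_rows --motion '[{"translation":[-0.1,0,4],"roll":0,"fingers":-0.6},{"translation":[-0.1,0,8],"roll":0,"fingers":-0.6},{"translation":[-0.1,0,11],"roll":0,"fingers":-0.6},{"translation":[-0.1,0,13.5],"roll":0,"fingers":-0.6},{"translation":[-0.1,0,15.2],"roll":0,"fingers":-0.6},{"translation":[-0.1,0,15.8],"roll":0,"fingers":-0.6},{"translation":[-0.1,0,15.8],"roll":0,"fingers":-0.6},{"translation":[-0.1,0,15.8],"roll":0,"fingers":-0.6},{"translation":[-0.1,0,15.8],"roll":0,"fingers":0.1},{"translation":[-0.1,0,15.8],"roll":0,"fingers":0.5},{"translation":[-0.1,0,15.8],"roll":0,"fingers":0.5},{"translation":[-0.1,0,15.8],"roll":0,"fingers":0.5},{"translation":[-0.1,0,15.8],"roll":0,"fingers":0.5},{"translation":[-0.1,0,15.8],"roll":0,"fingers":0.5}]'

```text
clock: 24.23
eef_pos: [0.4751, -0.288, 0.0462]
tool_rot: [0.799, 0.602, 0.001, 0.002]
ft_force: [-0.4, 1.4, 6.0]
grip_width: 0.0388
```

Run:
```python
from h import *
o=bot.get_obs();print(o['eef_pos'],o['grip_width'],o['ft_force'],o['ft_torque'])
t2=np.array([.5112,.0351])+RD@[0,-.05];print(t2,to([*t2,.168],17.05))
```

```text
[ 0.47508099 -0.28804193  0.04620897] 0.0387985876381896 [-0.41511572  1.41681765  5.98972612] [ 0.17876765 -0.04965843  0.01284584]
[ 0.52586031 -0.01270246] (array([ 27.87,  -2.72, -12.18]), np.float64(56.92))
```

play_rows --motion '[{"translation":[0,0,-1.5],"roll":0,"fingers":0.5},{"translation":[0,0,-4],"roll":0,"fingers":0.5},{"translation":[0,0,-8],"roll":0,"fingers":0.5},{"translation":[2,-0.2,-11],"roll":4,"fingers":0.5},{"translation":[5,-0.5,-12.2],"roll":10,"fingers":0.5},{"translation":[8.5,-0.9,-12.2],"roll":17,"fingers":0.5},{"translation":[12,-1.2,-12.2],"roll":24,"fingers":0.5},{"translation":[15.5,-1.5,-12.2],"roll":31,"fingers":0.5},{"translation":[19,-1.9,-12.2],"roll":38,"fingers":0.5},{"translation":[22.5,-2.2,-12.2],"roll":45,"fingers":0.5},{"translation":[25.5,-2.5,-12.2],"roll":52,"fingers":0.5},{"translation":[27.5,-2.7,-12.2],"roll":56.9,"fingers":0.5},{"translation":[27.9,-2.7,-12.2],"roll":56.9,"fingers":0.5},{"translation":[27.9,-2.7,-12.2],"roll":56.9,"fingers":0.5},{"translation":[27.9,-2.7,-12.2],"roll":56.9,"fingers":0.5},{"translation":[27.9,-2.7,-12.2],"roll":56.9,"fingers":0.5},{"translation":[27.9,-2.7,-12.2],"roll":56.9,"fingers":0.5}]'

```text
clock: 25.65
eef_pos: [0.5245, -0.0131, 0.1663]
tool_rot: [0.989, 0.148, -0.0, 0.0]
ft_force: [0.3, -0.7, -0.6]
grip_width: 0.0391
```

```bash
cat >> h.py <<'E'
def held(c):
    "bbox of blue body of the held module in wrist image (rows 190-345, cols 215-340)"
    hsv=cv2.cvtColor(np.ascontiguousarray(c['pixels'][:,:,::-1]),cv2.COLOR_BGR2HSV)
    m=cv2.inRange(hsv,(105,80,20),(130,255,255));m[:190]=0;m[345:]=0;m[:,:215]=0;m[:,340:]=0
    n,l,s,_=cv2.connectedComponentsWithStats(m);return s[1+s[1:,4].argmax()]
E
python3 - <<'E'
from h import *
o=bot.get_obs();print(o['eef_pos'],o['grip_width'])
print(to([.5259,-.0127,.0652],17.05))
print(held(shot('wrist')),held({'pixels':cv2.imread('pics/w4.png')[:,:,::-1]}))
E
```

```text
[ 0.52450878 -0.01310824  0.16631446] 0.03905463296173726
(array([ 0.14,  0.  , 10.11]), np.float64(-0.06))
[ 226  226   99  107 7195] [ 226  227   99  107 7194]
```

Held identically, to within 1 px. I'm inserting into socket 2 and pressing home, then I'll check before releasing.

play_rows --motion '[{"translation":[0.1,0,2],"roll":0,"fingers":0.5},{"translation":[0.1,0,4],"roll":0,"fingers":0.5},{"translation":[0.1,0,6],"roll":0,"fingers":0.5},{"translation":[0.1,0,7.3],"roll":0,"fingers":0.5},{"translation":[0.1,0,8.1],"roll":0,"fingers":0.5},{"translation":[0.1,0,8.4],"roll":0,"fingers":0.5},{"translation":[0.1,0,8.7],"roll":0,"fingers":0.5},{"translation":[0.1,0,9],"roll":0,"fingers":0.5},{"translation":[0.1,0,9.3],"roll":0,"fingers":0.5},{"translation":[0.1,0,9.6],"roll":0,"fingers":0.5},{"translation":[0.1,0,9.9],"roll":0,"fingers":0.5},{"translation":[0.1,0,10.1],"roll":0,"fingers":0.5},{"translation":[0.1,0,10.3],"roll":0,"fingers":0.5},{"translation":[0.1,0,10.4],"roll":0,"fingers":0.5},{"translation":[0.1,0,10.4],"roll":0,"fingers":0.5}]'

```text
clock: 26.95
eef_pos: [0.5273, -0.0123, 0.0652]
tool_rot: [0.989, 0.148, 0.002, 0.001]
ft_force: [-3.6, -2.4, 16.4]
grip_width: 0.0395
```

play_rows --motion '[{"translation":[0,0,0],"roll":0,"fingers":-0.4},{"translation":[0,0,0],"roll":0,"fingers":-0.4},{"translation":[0,0,0],"roll":0,"fingers":-0.4},{"translation":[0,0,-2],"roll":0,"fingers":-0.4},{"translation":[0,0,-6],"roll":0,"fingers":-0.4},{"translation":[0,0,-10],"roll":0,"fingers":-0.4},{"translation":[0,0,-14],"roll":0,"fingers":-0.4},{"translation":[0,0,-17],"roll":0,"fingers":-0.4},{"translation":[0,0,-17],"roll":0,"fingers":-0.4},{"translation":[0,0,-17],"roll":0,"fingers":-0.4},{"translation":[0,0,-17],"roll":0,"fingers":-0.4}]'

```text
clock: 27.87
eef_pos: [0.5251, -0.0113, 0.2311]
tool_rot: [0.989, 0.149, -0.001, -0.0]
ft_force: [0.8, -0.4, -0.0]
grip_width: 0.0598
```

Run:
```python
from h import *
o=bot.get_obs();print(o['eef_pos'],o['grip_width'])
c=shot('top','t4')
for r in news(c):print(r[0],r[2])
print(to([.4153,-.2691,.2],74))
```

```text
[ 0.52510737 -0.01126348  0.2311251 ] 0.05977360545433638
[378.90322581 273.90322581] [ 0.41675616 -0.26950255  0.065     ]
(array([-18.02,  21.43,   3.03]), np.float64(-56.91))
```

play_rows --motion '[{"translation":[-18,21.4,3],"roll":-56.9,"fingers":-0.6},{"translation":[-18,21.4,3],"roll":-56.9,"fingers":-0.6},{"translation":[-18,21.4,3],"roll":-56.9,"fingers":-0.6},{"translation":[-18,21.4,3],"roll":-56.9,"fingers":-0.6},{"translation":[-18,21.4,3],"roll":-56.9,"fingers":-0.6},{"translation":[-18,21.4,3],"roll":-56.9,"fingers":-0.6},{"translation":[-18,21.4,3],"roll":-56.9,"fingers":-0.6},{"translation":[-18,21.4,3],"roll":-56.9,"fingers":-0.6},{"translation":[-18,21.4,3],"roll":-56.9,"fingers":-0.6},{"translation":[-18,21.4,3],"roll":-56.9,"fingers":-0.6},{"translation":[-18,21.4,3],"roll":-56.9,"fingers":-0.6},{"translation":[-18,21.4,3],"roll":-56.9,"fingers":-0.6},{"translation":[-18,21.4,3],"roll":-56.9,"fingers":-0.6}]'

```text
clock: 29.0
eef_pos: [0.4166, -0.268, 0.2017]
tool_rot: [0.799, 0.602, -0.0, -0.001]
ft_force: [0.8, 0.3, 0.2]
grip_width: 0.0683
```

Run:
```python
from h import *
o=bot.get_obs();print(o['eef_pos'],o['grip_width'])
print(to([.4155,-.2693,.043],74))
```

```text
[ 0.41659751 -0.26798392  0.20174191] 0.0683142131650562
(array([-0.16, -0.07, 15.87]), np.float64(-0.02))
```

play_rows --motion '[{"translation":[-0.1,-0.1,4],"roll":0,"fingers":-0.6},{"translation":[-0.1,-0.1,8],"roll":0,"fingers":-0.6},{"translation":[-0.1,-0.1,11],"roll":0,"fingers":-0.6},{"translation":[-0.1,-0.1,13.5],"roll":0,"fingers":-0.6},{"translation":[-0.1,-0.1,15.2],"roll":0,"fingers":-0.6},{"translation":[-0.1,-0.1,15.8],"roll":0,"fingers":-0.6},{"translation":[-0.1,-0.1,15.8],"roll":0,"fingers":-0.6},{"translation":[-0.1,-0.1,15.8],"roll":0,"fingers":-0.6},{"translation":[-0.1,-0.1,15.8],"roll":0,"fingers":0.1},{"translation":[-0.1,-0.1,15.8],"roll":0,"fingers":0.5},{"translation":[-0.1,-0.1,15.8],"roll":0,"fingers":0.5},{"translation":[-0.1,-0.1,15.8],"roll":0,"fingers":0.5},{"translation":[-0.1,-0.1,15.8],"roll":0,"fingers":0.5},{"translation":[-0.1,-0.1,15.8],"roll":0,"fingers":0.5}]'

```text
clock: 30.17
eef_pos: [0.4166, -0.2703, 0.046]
tool_rot: [0.799, 0.602, 0.001, 0.002]
ft_force: [-0.0, 1.3, 6.1]
grip_width: 0.039
```

Run:
```python
from h import *
o=bot.get_obs();print(o['eef_pos'],o['grip_width'],o['ft_force'],o['ft_torque'])
t2=np.array([.5112,.0351])+RD@[0,-.10];print(t2,to([*t2,.168],17.05))
```

```text
[ 0.41661415 -0.2703051   0.04599687] 0.039044098008328434 [-0.00830886  1.25899297  6.10900218] [ 0.13102986 -0.06649541 -0.03133496]
[ 0.54052061 -0.06050492] (array([ 23.59,   6.12, -12.2 ]), np.float64(56.92))
```

play_rows --motion '[{"translation":[0,0,-1.5],"roll":0,"fingers":0.5},{"translation":[0,0,-4],"roll":0,"fingers":0.5},{"translation":[0,0,-8],"roll":0,"fingers":0.5},{"translation":[2,0.5,-11],"roll":5,"fingers":0.5},{"translation":[5,1.3,-12.2],"roll":12,"fingers":0.5},{"translation":[8,2.1,-12.2],"roll":19,"fingers":0.5},{"translation":[11,2.9,-12.2],"roll":26,"fingers":0.5},{"translation":[14,3.6,-12.2],"roll":33,"fingers":0.5},{"translation":[17,4.4,-12.2],"roll":40,"fingers":0.5},{"translation":[20,5.2,-12.2],"roll":47,"fingers":0.5},{"translation":[22.5,5.8,-12.2],"roll":54,"fingers":0.5},{"translation":[23.6,6.1,-12.2],"roll":56.9,"fingers":0.5},{"translation":[23.6,6.1,-12.2],"roll":56.9,"fingers":0.5},{"translation":[23.6,6.1,-12.2],"roll":56.9,"fingers":0.5},{"translation":[23.6,6.1,-12.2],"roll":56.9,"fingers":0.5},{"translation":[23.6,6.1,-12.2],"roll":56.9,"fingers":0.5}]'

```text
clock: 31.5
eef_pos: [0.5384, -0.0605, 0.1663]
tool_rot: [0.989, 0.148, -0.0, 0.0]
ft_force: [0.3, 0.8, -1.2]
grip_width: 0.0394
```

Run:
```python
from h import *
o=bot.get_obs();print(o['eef_pos'],o['grip_width'])
print(to([.5408,-.0605,.0652],17.05))
print(held(shot('wrist')))
```

```text
[ 0.53837802 -0.06048467  0.1663151 ] 0.03943126921616542
(array([ 0.23,  0.07, 10.11]), np.float64(-0.02))
[ 226  228   99  107 7139]
```

play_rows --motion '[{"translation":[0.2,0.1,2],"roll":0,"fingers":0.5},{"translation":[0.2,0.1,4],"roll":0,"fingers":0.5},{"translation":[0.2,0.1,6],"roll":0,"fingers":0.5},{"translation":[0.2,0.1,7.3],"roll":0,"fingers":0.5},{"translation":[0.2,0.1,8.1],"roll":0,"fingers":0.5},{"translation":[0.2,0.1,8.4],"roll":0,"fingers":0.5},{"translation":[0.2,0.1,8.7],"roll":0,"fingers":0.5},{"translation":[0.2,0.1,9],"roll":0,"fingers":0.5},{"translation":[0.2,0.1,9.3],"roll":0,"fingers":0.5},{"translation":[0.2,0.1,9.6],"roll":0,"fingers":0.5},{"translation":[0.2,0.1,9.9],"roll":0,"fingers":0.5},{"translation":[0.2,0.1,10.1],"roll":0,"fingers":0.5},{"translation":[0.2,0.1,10.3],"roll":0,"fingers":0.5},{"translation":[0.2,0.1,10.4],"roll":0,"fingers":0.5},{"translation":[0.2,0.1,10.4],"roll":0,"fingers":0.5}]'

```text
clock: 32.8
eef_pos: [0.5413, -0.0599, 0.065]
tool_rot: [0.989, 0.149, 0.001, 0.0]
ft_force: [-5.8, 0.7, 16.4]
grip_width: 0.039
```

play_rows --motion '[{"translation":[0,0,0],"roll":0,"fingers":-0.4},{"translation":[0,0,0],"roll":0,"fingers":-0.4},{"translation":[0,0,0],"roll":0,"fingers":-0.4},{"translation":[0,0,-2],"roll":0,"fingers":-0.4},{"translation":[0,0,-6],"roll":0,"fingers":-0.4},{"translation":[0,0,-10],"roll":0,"fingers":-0.4},{"translation":[0,0,-14],"roll":0,"fingers":-0.4},{"translation":[0,3,-18],"roll":0,"fingers":0},{"translation":[0,4,-18],"roll":0,"fingers":0.2},{"translation":[0,4,-18],"roll":0,"fingers":0.2},{"translation":[0,4,-18],"roll":0,"fingers":0.2},{"translation":[0,4,-18],"roll":0,"fingers":0.2}]'

```text
clock: 33.8
eef_pos: [0.552, -0.0977, 0.2406]
tool_rot: [0.989, 0.148, -0.002, -0.001]
ft_force: [1.0, -0.3, -0.4]
grip_width: 0.0341
```

Run:
```python
from h import *
o=bot.get_obs();print(o['eef_pos'],o['grip_width'])
w=shot('wrist');t=shot('top','t5')
cv2.imwrite('pics/f1.png',np.hstack([cv2.resize(w['pixels'],(400,300)),cv2.resize(t['pixels'][180:300,180:340],(400,300))])[:,:,::-1])
# knob in top image
im=np.ascontiguousarray(t['pixels'][:,:,::-1]);hsv=cv2.cvtColor(im,cv2.COLOR_BGR2HSV)
y=cv2.inRange(hsv,(18,150,120),(32,255,255));y[:130]=0;y[280:]=0;y[:,:190]=0;y[:,330:]=0
n,l,s,ce=cv2.connectedComponentsWithStats(y);i=1+s[1:,4].argmax();print(s[i])
p=np.argwhere(l==i)[:,::-1];P=cast(t,p,.101)[:,:2]
vx,vy,x0,y0=cv2.fitLine(P.astype(np.float32),cv2.DIST_L2,0,.01,.01).ravel();print('bar heading',np.degrees(np.arctan2(vy,vx)),x0,y0,'-> angle',np.degrees(np.arctan2(vy,vx))-17.05+90)
print(to([.634,.132,.25],115.6))
```

```text
[ 0.55198616 -0.09772217  0.24059885] 0.03405472114202833
[197 179  32  55 485]
bar heading 25.247114 0.5721012 0.105301455 -> angle 98.19711
(array([ 14.6 , -19.5 ,  -0.96]), np.float64(-98.48))
```

View pics/f1.png

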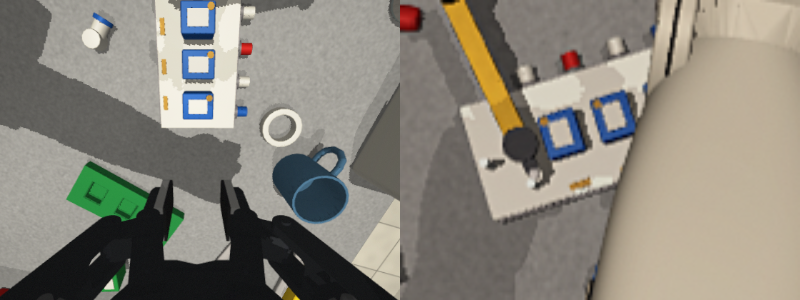

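All three blue modules are seated square, at left-image (198,17), (198,65) and (198,105). The bar reads 98.2° (1.714 rad), so it's held open. Now to the knob.

play_rows --motion '[{"translation":[14.6,-19.5,-1],"roll":-98.5,"fingers":0.2},{"translation":[14.6,-19.5,-1],"roll":-98.5,"fingers":0.2},{"translation":[14.6,-19.5,-1],"roll":-98.5,"fingers":0.2},{"translation":[14.6,-19.5,-1],"roll":-98.5,"fingers":0.2},{"translation":[14.6,-19.5,-1],"roll":-98.5,"fingers":0.2},{"translation":[14.6,-19.5,-1],"roll":-98.5,"fingers":0.2},{"translation":[14.6,-19.5,-1],"roll":-98.5,"fingers":0.2},{"translation":[14.6,-19.5,-1],"roll":-98.5,"fingers":0.2},{"translation":[14.6,-19.5,-1],"roll":-98.5,"fingers":0.2},{"translation":[14.6,-19.5,-1],"roll":-98.5,"fingers":0.2},{"translation":[14.6,-19.5,-1],"roll":-98.5,"fingers":0.2},{"translation":[14.6,-19.5,-1],"roll":-98.5,"fingers":0.2},{"translation":[14.6,-19.5,-1],"roll":-98.5,"fingers":0.2},{"translation":[14.6,-19.5,-1],"roll":-98.5,"fingers":0.2},{"translation":[14.6,-19.5,-1],"roll":-98.5,"fingers":0.2},{"translation":[14.6,-19.5,-1],"roll":-98.5,"fingers":0.2},{"translation":[14.6,-19.5,-1],"roll":-98.5,"fingers":0.2},{"translation":[14.6,-19.5,-1],"roll":-98.5,"fingers":0.2}]'

```text
clock: 35.4
eef_pos: [0.635, 0.1313, 0.2518]
tool_rot: [0.533, 0.846, -0.0, -0.0]
ft_force: [0.8, -0.7, 0.9]
grip_width: 0.034
```

Run:
```python
from h import *
o=bot.get_obs();print(o['eef_pos'])
c=shot('wrist','w5')
h=C0+RD@[0,.063];b=HD+1.714;k=h+.15*np.array([np.sin(b),-np.cos(b)]);print(h,k,proj(c,[[*k,.145]]),to([*k,.122],115.4))
```

```text
[0.63499505 0.13133196 0.2518481 ]
[0.49992956 0.07195639] [0.63559229 0.13595346] [[279.41842427 211.94624667]] (array([ 0.4 ,  0.25, 13.  ]), np.float64(0.13))
```

View pics/w5.png

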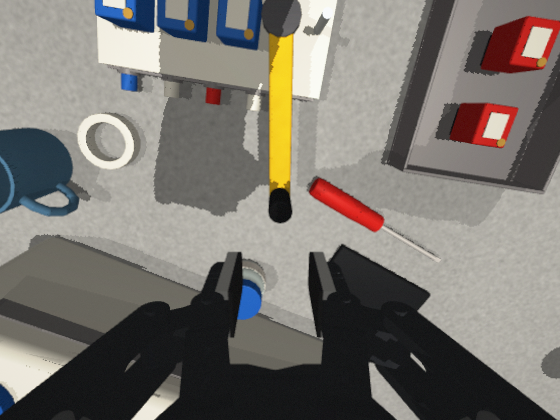

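Predicted and seen knob agree at (280,211), and both red modules are in the box. I'm lowering the cage over the knob.

play_rows --motion '[{"translation":[0.4,0.1,4],"roll":0,"fingers":0.2},{"translation":[0.4,0.1,8],"roll":0,"fingers":0.2},{"translation":[0.4,0.1,11],"roll":0,"fingers":0.2},{"translation":[0.4,0.1,13],"roll":0,"fingers":0.2},{"translation":[0.4,0.1,13],"roll":0,"fingers":0.4},{"translation":[0.4,0.1,13],"roll":0,"fingers":0.4},{"translation":[0.4,0.1,13],"roll":0,"fingers":0.4},{"translation":[0.4,0.1,13],"roll":0,"fingers":0.4}]'

```text
clock: 36.12
eef_pos: [0.6362, 0.1355, 0.125]
tool_rot: [0.533, 0.846, 0.002, 0.002]
ft_force: [0.7, -0.0, 0.5]
grip_width: 0.0255
```

Run:
```python
from h import *
h=C0+RD@[0,.063]
o=bot.get_obs();print(o['eef_pos'],o['grip_width'],o['ft_force'])
for a in [1.62,1.52,1.42,1.32,1.22,1.12,1.02,.92,.82,.72,.62,.52,.42,.32,.22,.12,.04,0,-.02]:
    b=HD+a;k=h+.15*np.array([np.sin(b),-np.cos(b)]);print(a,*to([*k,.12],17.05+np.degrees(a)))
```

```text
[0.63617298 0.13547992 0.12504128] 0.025483256495893815 [ 0.6981629  -0.00085064  0.45621476]
1.62 [-1.34 -0.11  0.5 ] 5.69
1.52 [-2.82 -0.33  0.5 ] 11.42
1.42 [-4.28 -0.7   0.5 ] 17.15
1.32 [-5.68 -1.21  0.5 ] 22.88
1.22 [-7.03 -1.86  0.5 ] 28.61
1.12 [-8.31 -2.65  0.5 ] 34.34
1.02 [-9.51 -3.55  0.5 ] 40.07
0.92 [-10.61  -4.57   0.5 ] 45.8
0.82 [-11.6  -5.7   0.5] 51.53
0.72 [-12.47  -6.92   0.5 ] 57.26
0.62 [-13.22  -8.22   0.5 ] 62.99
0.52 [-13.83  -9.59   0.5 ] 68.71
0.42 [-14.3  -11.01   0.5 ] 74.44
0.32 [-14.63 -12.47   0.5 ] 80.17
0.22 [-14.81 -13.96   0.5 ] 85.9
0.12 [-14.85 -15.46   0.5 ] 91.63
0.04 [-14.76 -16.66   0.5 ] 96.22
0 [-14.69 -17.25   0.5 ] 98.51
-0.02 [-14.64 -17.55   0.5 ] 99.65
```

play_rows --motion '[{"translation":[-1.3,-0.1,0.3],"roll":5.7,"fingers":0.4},{"translation":[-2.8,-0.3,0.3],"roll":11.4,"fingers":0.4},{"translation":[-4.3,-0.7,0.3],"roll":17.1,"fingers":0.4},{"translation":[-5.7,-1.2,0.3],"roll":22.9,"fingers":0.4},{"translation":[-7,-1.9,0.3],"roll":28.6,"fingers":0.4},{"translation":[-8.3,-2.6,0.3],"roll":34.3,"fingers":0.4},{"translation":[-9.5,-3.5,0.3],"roll":40.1,"fingers":0.4},{"translation":[-10.6,-4.6,0.3],"roll":45.8,"fingers":0.4},{"translation":[-11.6,-5.7,0.3],"roll":51.5,"fingers":0.4},{"translation":[-12.5,-6.9,0.3],"roll":57.3,"fingers":0.4},{"translation":[-13.2,-8.2,0.3],"roll":63,"fingers":0.4},{"translation":[-13.8,-9.6,0.3],"roll":68.7,"fingers":0.4},{"translation":[-14.3,-11,0.3],"roll":74.4,"fingers":0.4},{"translation":[-14.6,-12.5,0.3],"roll":80.2,"fingers":0.4},{"translation":[-14.8,-14,0.3],"roll":85.9,"fingers":0.4},{"translation":[-14.8,-15.5,0.3],"roll":91.6,"fingers":0.4},{"translation":[-14.8,-16.7,0.3],"roll":96.2,"fingers":0.4},{"translation":[-14.7,-17.3,0.3],"roll":98.5,"fingers":0.4},{"translation":[-14.6,-17.5,0.3],"roll":99,"fingers":0.4},{"translation":[-14.6,-17.5,0.3],"roll":99,"fingers":0.4}]'

```text
clock: 37.78
eef_pos: [0.5419, -0.0727, 0.1218]
tool_rot: [0.99, 0.144, 0.003, 0.001]
ft_force: [2.7, 0.2, 1.5]
grip_width: 0.0253
```

play_rows --motion '[{"translation":[0,0,0],"roll":0,"fingers":0.2},{"translation":[0,0,0],"roll":0,"fingers":0.1},{"translation":[0,0,0],"roll":0,"fingers":0.1},{"translation":[0,0,-3],"roll":0,"fingers":0.1},{"translation":[0,0,-7],"roll":0,"fingers":0.1},{"translation":[0,0,-11],"roll":0,"fingers":0.1},{"translation":[0,4,-13],"roll":0,"fingers":0.1},{"translation":[0,4,-13],"roll":0,"fingers":0.1},{"translation":[0,4,-13],"roll":0,"fingers":0.1},{"translation":[0,4,-13],"roll":0,"fingers":0.1}]'

```text
clock: 38.62
eef_pos: [0.5505, -0.1103, 0.2484]
tool_rot: [0.99, 0.144, -0.001, -0.001]
ft_force: [-0.7, 0.1, -0.8]
grip_width: 0.0383
```

Run:
```python
from h import *
o=bot.get_obs();print(o['eef_pos'],o['clock'])
w=shot('wrist','w6');im=np.ascontiguousarray(w['pixels'][:,:,::-1]);hsv=cv2.cvtColor(im,cv2.COLOR_BGR2HSV)
y=cv2.inRange(hsv,(18,150,120),(32,255,255));n,l,s,ce=cv2.connectedComponentsWithStats(y);i=1+s[1:,4].argmax();print(s[i])
P=cast(w,np.argwhere(l==i)[:,::-1],.101)[:,:2]
vx,vy,x0,y0=cv2.fitLine(P.astype(np.float32),cv2.DIST_L2,0,.01,.01).ravel();a=np.degrees(np.arctan2(vy,vx));print('bar angle',[(a-17.05+90+90)%180-90])
t=shot('top');d=cv2.absdiff(t['pixels'],cv2.imread('pics/top0.png')[:,:,::-1])
cv2.imwrite('pics/f2.png',np.hstack([cv2.resize(w['pixels'],(400,300)),cv2.resize(t['pixels'],(400,300))])[:,:,::-1])
```

```text
[ 0.55047232 -0.11032494  0.2484179 ] 38.6167
[ 269    0   32  148 3390]
bar angle [np.float32(0.3047943)]
```

View pics/f2.png

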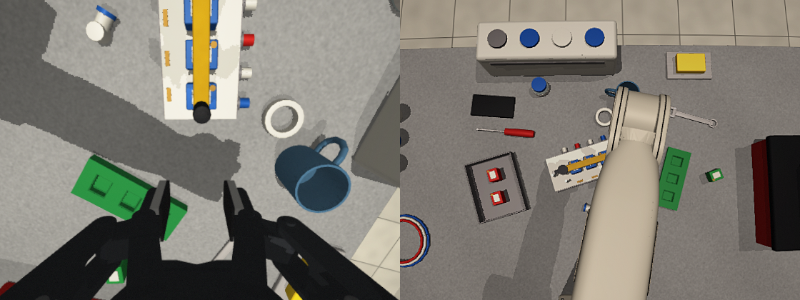

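The bar is shut (0.3°) over three blue modules, both red modules are in the box, and nothing else looks moved. Handing in.

```bash
python3 -c "
from workcell import bot
print(bot.job_done())"
```

```text
the job is handed in; nothing more can be done
None
```

The job is handed in: the modules are changed and the bar is shut again, in about 39 s of robot time.

- **Bar opened:** I swung it out and let go. The top camera later read it at 1.71 rad, past the 1.66 that counts as open.
- **Old modules:** there were two, in sockets 1 and 3. Both stand in the scrap box.
- **New modules:** all three are plugged in, one per socket. Each stopped at the expected seating height under 16–18 N of pressing force and looked square from above.
- **Bar shut:** it reads about 0.005 rad, under the 0.06 that counts as shut. The gripper is clear above everything.

In the last pictures the carrier, the scrap box and the things on the worktop were where they started, as far as they could be seen. The arm covered part of the top view, and the wrist picture showed only some of that part. I compared the pictures by eye rather than measuring each item.

The wrist and top cameras disagreed by about 2.5 mm along one direction. I used the midpoint of the two, and the insertions showed no sign of jamming.

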